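Turn the purple fob over with the lifter

TASK

The purple fob lies button side down in the low front part of the bamboo tray. Take the lifter by its grip, slide its blade along the tray floor under the fob's front edge, press the fob home against the cork strip on the step for about half a second with about 5 N (3 to 7 N), and then tip it over the step so that it lies flat, button side up, on the raised part of the tray; then put the lifter back flat on its cork mat. Never touch the fob with the fingers, use a light touch (the blade must never press on the fob with more than 10 N or on the tray with more than 15 N), and leave the stapler, pill case and carabiner where they are.

Things in the scene. Friction and masses are not known exactly. Their poses are not given: they have to be found in the camera images.
- tray: Fixed two-level bamboo tray, 223 x 186 mm. Origin on the cabinet top under the middle of the step; x points from the low front part to the raised rear part, y left, z up. Low floor: x -115 to 0 mm, surface 6 mm above the origin, no front wall. Side walls (inner faces y = +-85 mm) and rear wall (inner face x = 100 mm) reach 22 mm above the cabinet top.
- step (a point): Middle of the top edge of the tray's upright step, 14 mm above the cabinet top, axes as the tray's. The step is 8 mm high above the low floor. A cork strip 166 mm long, nearly as high as the step, is fixed along its front; it stands 1 to 9 mm out of the step, differently each time and not measured: find it by feel. The raised floor runs level from here 100 mm on in x.
- fob_center (a point): Purple plastic fob, about 25 g: a flat plate 46 (x) x 38 (y) x 6 mm with a 14 x 8 mm lug on its +y edge. This point is the plate's centre. It starts button side down (z up) on the low floor, x pointing roughly to the step, its far edge 13 to 27 mm short of the step, to whose cork strip it slides when pushed. Wanted: z pointing down, flat on the raised floor (it may overhang the step by up to 20 mm).
- fob_button (a point): Middle of the outer face of the fob's round white button, 22 mm across, which stands 3.5 mm out of the plate's -z face. At the start the fob rests on it, so that all round it the plate's underside is 3.5 mm above the floor: the blade fits beneath until its tip meets the button, 12 mm in from the plate's edge.
- lifter_grip (a point): Lifter, 80 g: a stiff flat steel blade 95 x 40 x 2 mm with an upright dark wooden grip standing on it, a block 36 (x) x 12 (y) x 53 mm, its top 55 mm above the blade's underside. This point is in the middle of the grip's cross-section, 34 mm above the blade's underside. x points to the blade's tip, z up; grasp it across y from above.
- lifter_tip (a point): Middle of the blade's straight 40 mm wide front edge, on the underside: 70 mm ahead of the grip's centre along x and 34 mm below lifter_grip. The blade ends 25 mm behind the grip's centre.
- lifter_mid (a point): Centre of the underside of the lifter's blade, 22.5 mm ahead of the grip's centre. This is the point that must be back over the cork mat.
- mat: Fixed cork mat 150 (x) x 90 (y) x 3 mm on the cabinet top, left or right of the tray; origin at the centre of its underside. The lifter starts standing flat on it, about its middle.
- stapler: Bystander: small black stapler, 105 x 30 x 43 mm, on the other side of the tray from the mat; origin at the centre of its underside.
- pill_case: Bystander: flask-shaped steel pill case lying flat, 52 x 92 x 20 mm, beyond and beside the tray; origin under its body.
- carabiner: Bystander: steel carabiner, 31 x 63 mm, 7 mm thick, lying across the raised floor at its rear, its centre 76 to 82 mm behind the step; origin at the centre of its underside.
There are look-alikes about, which are no part of the job. Leave any green or red look-alike of the part that bears lifter_grip alone.

How it is judged:
By the outcome, as a careful person would: the job done as asked, in the order asked, and still so for the second after the job is handed in, with the robot touching nothing.
It also fails if it takes over 72 s, if anything falls off the work surface, if the arm or the gripper's body presses on something with over 40 N, if the wrist force passes 120 N, or if a joint passes its speed limit or range.

ROBOT

A 6-joint arm with a two-finger parallel gripper is mounted at the origin on the work surface. World frame = base frame: x ahead of the robot, y to its left, z up, the work surface at z = 0. Lengths are in m, angles in rad, forces in N, time in s.
With the tool pointing down it reaches from about 0.325 to 0.85 m from the base axis. Payload 4.4 kg.
Tool frame: the origin (TCP) lies midway between the tips of the shut fingers; the grasp point (between the pads) lies 19 mm behind it (r.hold_point_z is the distance from the TCP to the grasp point, in m); z points along the fingers, y is the direction in which the jaws open and shut (so a half turn about z gives the same grasp; the last joint's range is limited). The gripper opens to 94 mm and grips with 3 to 60 N. Pads are 16 mm wide; open, the fingers measure 119 mm over their backs; the gripper's body (75 mm by 177 mm) begins 78 mm behind the grasp point.
Start: joints at [-1.395, 0.207, 1.542, -0, 1.393, -0.15], TCP at [0.184, -0.545, 0.205] pointing down, gripper open.
Joint ranges: [-2.73, 2.73], [-0.86, 2.22], [0.23, 2.46], [-1.11, 4.25], [0.08, 2.63], [-2.82, 2.82]. Speed limits (rad/s): [2.79, 2.79, 3.14, 3.14, 3.14, 3.14].

INTERFACE

Orientations are given as a unit quaternion [w, x, y, z].
In Python, from bench import r gives the robot as it stands. The module is installed in compiled form; this text tells all that it offers.
- The arm moves only by the tool step_arm, never from a script. Its argument "motion" is a list of rows, each a list of 5 numbers: the shift along the world's x, y, z in mm, then the turn about the world's z in rad, then the gripper's target within -1 to 1 (fully open at 1, half-way at 0, shut at -1). In form: [[dx, dy, dz, spin, hand], ...]. A call has exactly 5 rows; each row is the pose to reach, as a shift and turn from the pose measured when the call began; what a row does not reach only later rows make up. A row lasts 1/12 s, in which the tool goes at most 41.7 mm and 7.16 degrees, less where a joint would pass 70% of its speed; a pose out of reach is approached as far as the arm can. A call with a gripper value outside its range is refused whole. The fingers move at their own pace and stop on an object; the grip force is fixed at half the most. Time passes only in rows, so rows that repeat a pose let the fingers close, or fill a call up. It gives the time, the measured TCP pose, the force and the opening at its end, in the units of the state.
- r.sense(): the state, without advancing time (a new reading comes with each control period).
- r.snapshot(name): name is "side" or "top" or "wrist"; returns a dict with "image" (480x640x3 uint8, red, green, blue), "range_z" (480x640 float32, m along the optical axis (not along the pixel's ray), 0 where there is no reading), "fov_y" (degrees; the focal length in pixels is half the picture's height over the tangent of half this angle, whatever the lens; pixels are square), "cx", "cy" (the principal point, pixels), "R" (3x3) and "t" (3): a world point X has camera coordinates R X + t. Camera axes: x right, y down, z forward; pixel columns grow to the right and rows downward; lengths in m; the calibration is good to about 2 mm. The wrist camera is an equidistant fisheye: a pixel r from the principal point sees the ray r / f radians off the axis. A picture is of the moment at which its call begins.
- r.finish_job(): hands the job in, once; it reports no verdict.
The state is a dict: "clock": time; "joints": joint angles; "qvel": joint speeds; "effort": joint torques, N m; "eef_pos": TCP position; "tcp_rot": TCP orientation; "force": force on the tool from outside, world axes, zero at the start; "torque": the same for the moment, N m; "grip_width": opening from 0.0 (shut) to 1.0 (fully open).
Only numpy, scipy, OpenCV 4.12 (cv2) and the standard library are available. Lean on these libraries where they do the work, as an engineer would, in place of code of your own. Each camera call takes 0.05 s, during which the arm holds its last target.

## Working session

There is one attempt and no reset: what is moved stays moved. The work goes in short steps, Python scripts to look and compute and a tool call to move; the robot and the scene stay as the last step left them, time stands still between calls to the robot, and variables do not carry over. Pictures are saved under pics/ and viewed, and the job is handed in when it is done.

Besides the shell and the picture viewer there is one more tool, called in YAML: its name, and indented under it one key for each argument. step_arm: Moves the arm, as the interface text tells. Its arguments: {"type":"object","properties":{"motion":{"type":"array","items":{"type":"array","items":{"type":"number"}}}},"required":["motion"]}

```bash
mkdir -p pics; ls
cat > h.py <<'E'
import numpy as np, cv2, pickle
from bench import r
def snap(name,fn):
    s=r.snapshot(name); cv2.imwrite('pics/'+fn+'.png',s['image'][:,:,::-1]); pickle.dump(s,open(fn+'.pkl','wb')); return s
def load(fn): return pickle.load(open(fn+'.pkl','rb'))
def F(s): return 240/np.tan(np.radians(s['fov_y'])/2)
def ray(s,u,v):
    f=F(s); d=np.array([(u-s['cx'])/f,(v-s['cy'])/f,1.]); R=np.array(s['R']);t=np.array(s['t'])
    return -R.T@t, R.T@d
def plane(s,u,v,z):
    c,d=ray(s,u,v); return c+d*(z-c[2])/d[2]
def depthpt(s,u,v):
    c,d=ray(s,u,v); return c+d*s['range_z'][int(round(v)),int(round(u))]
def proj(s,X):
    p=np.array(s['R'])@np.array(X)+np.array(s['t']); f=F(s); return s['cx']+f*p[0]/p[2], s['cy']+f*p[1]/p[2]
E
python3 - <<'E'
from h import *
print(r.sense())
for n in('top','side','wrist'):
    s=snap(n,n+'0'); print(n,s['fov_y'],s['cx'],s['cy'],np.round(-np.array(s['R']).T@np.array(s['t']),3))
E
```

```text
pics
{'clock': 0.0, 'joints': array([-1.39550053e+00,  2.07379364e-01,  1.54290930e+00, -2.27737362e-05,
        1.39351370e+00, -1.50491829e-01]), 'qvel': array([-6.82353094e-04, -4.75737635e-04, -8.95079926e-04,  9.60906212e-05,
        9.03551522e-04,  1.98064711e-04]), 'effort': array([ 1.97498211e-04, -3.70884275e+01, -2.81412792e+01,  6.97881659e-02,
        3.62561946e-02, -1.89528623e-04]), 'eef_pos': array([ 0.18387822, -0.54396944,  0.20433508]), 'tcp_rot': array([-1.10462686e-03,  9.86761184e-01,  1.62176279e-01, -2.49072975e-05]), 'force': array([-0.52800664,  0.93486784,  0.52868784]), 'torque': array([-0.00580237, -0.02122322, -0.01738317]), 'grip_width': 0.9972894432495578}
top 56.334110331384025 331.31383158877475 245.7189921214701 [0.399 0.084 1.108]
side 51.80621357070187 315.8558723119687 238.84381971795293 [ 0.366 -0.688  0.628]
wrist 65.70646984690485 311.83237607559954 238.2553092001026 [ 0.263 -0.518  0.383]
```

View pics/top0.png

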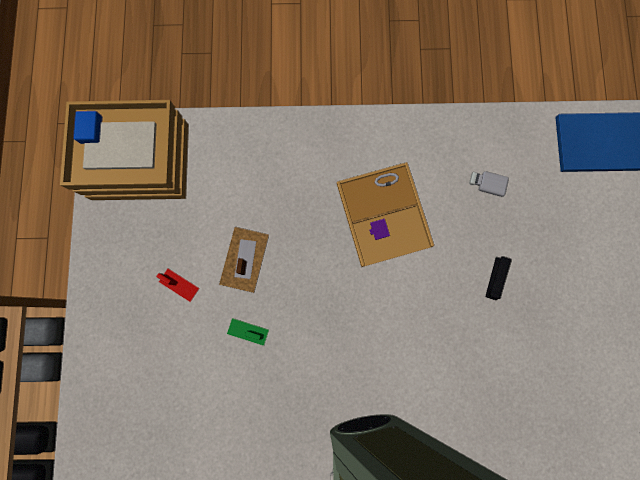

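View pics/side0.png

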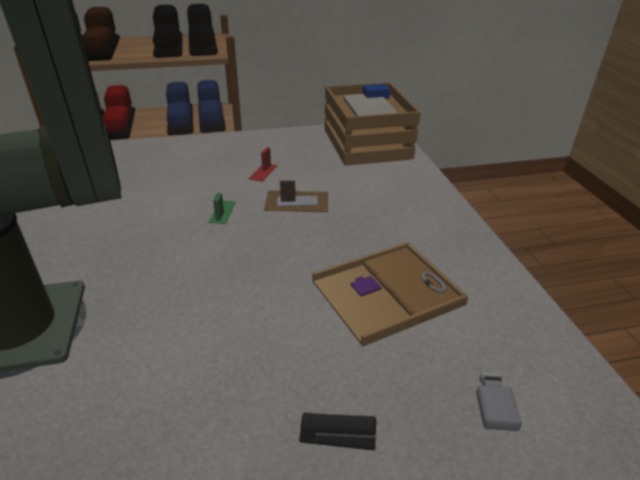

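The top view shows the mat and steel lifter at about (244,260), its dark grip at (241,267). The tray is at (385,215), the purple fob at (379,230), and the step line runs from (352,222) to (418,206). The red and green look-alikes are at (178,285) and (248,331).

Run:
```python
from h import *
s=load('top0'); im=s['image']
a=im[215:300,210:280]; b=im[155:275,330:440]
A=cv2.resize(a[:,:,::-1],None,fx=6,fy=6,interpolation=cv2.INTER_CUBIC); B=cv2.resize(b[:,:,::-1],None,fx=5,fy=5,interpolation=cv2.INTER_CUBIC)
cv2.imwrite('pics/cropA.png',A);cv2.imwrite('pics/cropB.png',B)
s2=load('side0');cv2.imwrite('pics/cropC.png',cv2.resize(s2['image'][170:350,260:470][:,:,::-1],None,fx=3.3,fy=3.3,interpolation=cv2.INTER_CUBIC))
print(np.round(s['R'],3)); print([np.round(plane(s,u,v,0),3) for u,v in((244,260),(379,230))])
hsv=cv2.cvtColor(im,cv2.COLOR_RGB2HSV)
for u,v in((250,250),(241,266),(230,285),(379,230),(400,230),(380,222),(380,200)): print(u,v,im[v,u],hsv[v,u],np.round(depthpt(s,u,v),4))
```

```text
[[-0.014 -1.    -0.009]
 [-0.988  0.016 -0.152]
 [ 0.152  0.007 -0.988]]
[array([0.537, 0.311, 0.   ]), array([ 0.608, -0.028,  0.   ])]
250 250 [137 134 138] [143   7 138] [0.5614 0.2947 0.0064]
241 266 [47 25 10] [ 12 201  47] [0.5161 0.3058 0.0571]
230 285 [139 103  60] [ 16 145 139] [0.4755 0.3436 0.003 ]
379 230 [ 79  29 115] [137 191 115] [ 0.6055 -0.0266  0.0133]
400 230 [154 118  64] [ 18 149 154] [ 0.6064 -0.08    0.0041]
380 222 [ 81  24 112] [139 200 112] [ 0.6251 -0.0294  0.0164]
380 200 [139 100  50] [ 17 163 139] [ 0.6817 -0.0314  0.0144]
```

View pics/cropA.png

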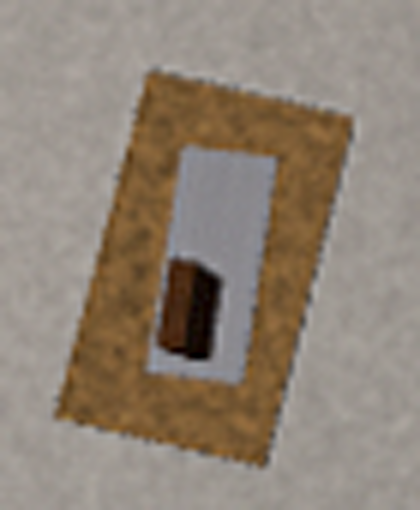

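View pics/cropB.png

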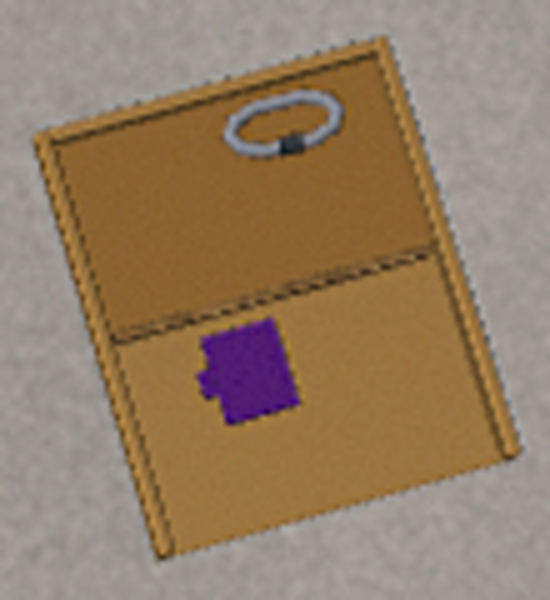

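View pics/cropC.png

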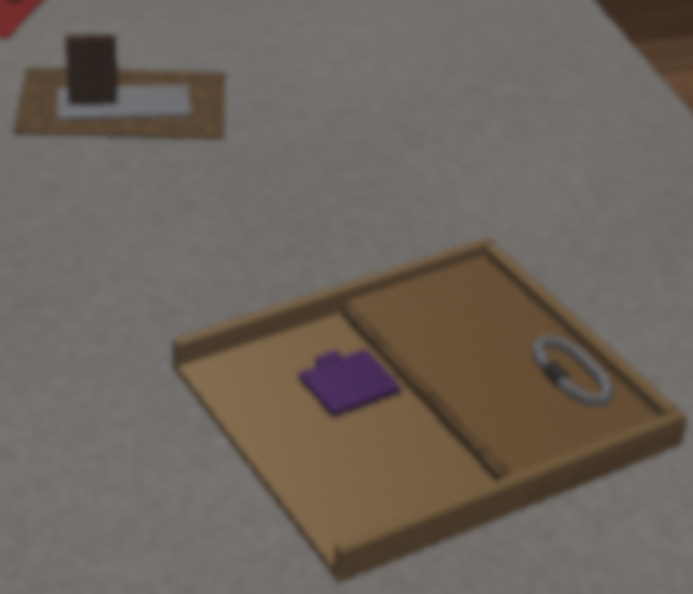

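```bash
cat > m.py <<'E'
from h import *
def rect(s,mask,z,off=(0,0)):
    k=cv2.findContours(mask,cv2.RETR_EXTERNAL,cv2.CHAIN_APPROX_NONE)[0]; c=max(k,key=cv2.contourArea)[:,0,:]+np.array(off)
    P=np.array([plane(s,u,v,z)[:2] for u,v in c])*1000
    (x,y),(w,h),a=cv2.minAreaRect(P.astype(np.float32)); return (round(x,1),round(y,1)),(round(w,1),round(h,1)),round(a,2)
def masks(s,x0,x1,y0,y1):
    hsv=cv2.cvtColor(s['image'],cv2.COLOR_RGB2HSV); m=np.zeros(hsv.shape[:2],np.uint8); m[y0:y1,x0:x1]=1; return hsv,m
E
python3 - <<'E'
from m import *
s=load('top0'); hsv,m=masks(s,210,280,220,300)
S=hsv[:,:,1]; H=hsv[:,:,0];V=hsv[:,:,2]
mat=((S>60)&(m>0)).astype(np.uint8); print('mat',rect(s,mat,0.003))
# blade: in mat & low sat or dark
k=cv2.findContours(mat,cv2.RETR_EXTERNAL,cv2.CHAIN_APPROX_NONE)[0]; c=max(k,key=cv2.contourArea)
f=np.zeros_like(mat); cv2.drawContours(f,[c],-1,1,-1); f=cv2.erode(f,np.ones((5,5),np.uint8))
bl=((f>0)&((S<60))).astype(np.uint8); dk=((f>0)&(V<75)).astype(np.uint8)
print('blade',rect(s,bl|dk,0.005)); 
# grip top by depth
Z=np.zeros(m.shape)
pts=[]
for v in range(220,300):
    for u in range(210,280):
        if s['range_z'][v,u]>0:
            p=depthpt(s,u,v)
            if p[2]>.05: pts.append(p)
pts=np.array(pts)*1000; print('grip top',len(pts),pts.mean(0),cv2.minAreaRect(pts[:,:2].astype(np.float32)))
hsv,m=masks(s,330,440,155,275)
fob=((H>125)&(H<150)&(S>120)&(m>0)).astype(np.uint8); print('fob+lug',rect(s,fob,0.0155))
fo=cv2.morphologyEx(fob,cv2.MORPH_OPEN,np.ones((9,9),np.uint8)); print('fob plate',rect(s,fo,0.0155), fob.sum())
tr=((S>90)&(m>0)).astype(np.uint8); print('tray',rect(s,tr,0.022))
E
```

```text
mat ((539.9, 310.6), (89.3, 149.1), 75.97)
blade ((540.6, 307.1), (40.3, 94.9), 81.86)
grip top 88 [518.34977165 309.30336831  56.98694752] ((518.359375, 310.19671630859375), (13.002154350280762, 35.788673400878906), 80.94558715820312)
fob+lug ((607.4, -24.9), (44.9, 42.5), 16.29)
fob plate ((607.7, -26.5), (34.7, 40.6), 88.38) 279
tray ((645.8, -39.9), (223.3, 187.0), 15.08)
```

Lifter: grip at (518,310), yaw -8.5°, confirmed by both the blade rectangle and the depth of the grip top. Next I pass over the tray for a close look.

step_arm:
  motion:
    - [24,33,0,0,1]
    - [48,66,5,0,1]
    - [72,99,10,0,1]
    - [96,132,15,0,1]
    - [120,165,20,0,1]

```text
clock: 0.57
eef_pos: [0.3044, -0.3773, 0.2243]
tcp_rot: [-0.001, 0.987, 0.162, -0.0]
force: [1.4, -0.0, 0.6]
grip_width: 1.001
```

step_arm:
  motion:
    - [24,33,0,0,1]
    - [48,66,5,0,1]
    - [72,99,10,0,1]
    - [96,132,15,0,1]
    - [120,165,20,0,1]

```text
clock: 0.98
eef_pos: [0.425, -0.2103, 0.2444]
tcp_rot: [-0.001, 0.987, 0.162, -0.0]
force: [0.7, 0.4, -0.1]
grip_width: 1.003
```

step_arm:
  motion:
    - [24,33,0,0,1]
    - [48,66,5,0,1]
    - [72,99,10,0,1]
    - [96,132,15,0,1]
    - [115,160,15,0,1]

```text
clock: 1.4
eef_pos: [0.5417, -0.0478, 0.2604]
tcp_rot: [-0.001, 0.987, 0.162, 0.001]
force: [0.3, -1.1, -0.1]
grip_width: 1.0
```

Run:
```python
from h import *
s=snap('wrist','wrist1'); q=r.sense(); print(q['clock'],q['eef_pos'],q['tcp_rot'],q['joints'],q['force'])
print(np.round(-np.array(s['R']).T@np.array(s['t']),3))
```

```text
1.45 [ 0.54383521 -0.04314334  0.25981121] [-0.00317144  0.98637026  0.16449512  0.00223802] [-0.24266161  0.1039462   1.54661319  0.00762329  1.48944294  0.99702648] [0.6629322  0.87049531 0.08651574]
[ 0.62  -0.022  0.439]
```

View pics/wrist1.png

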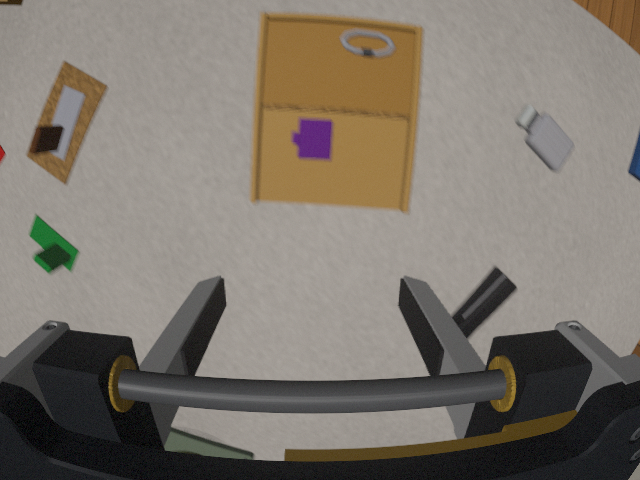

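The wrist view shows the fob at (315,139), lug to the left, the step line at row ~108, and the tray corners at (262,15), (422,28), (408,210), (253,200). I'll measure with the fisheye model.

```bash
cat >> m.py <<'E'
def fplane(s,P,z):
    f=F(s); P=np.asarray(P,float).reshape(-1,2); d=P-[s['cx'],s['cy']]; rr=np.linalg.norm(d,axis=1)+1e-9; th=rr/f
    D=np.c_[d/rr[:,None]*np.sin(th)[:,None],np.cos(th)]@np.array(s['R']); c=-np.array(s['R']).T@np.array(s['t'])
    return (c+D*((z-c[2])/D[:,2])[:,None])*1000
def frect(s,mask,z,off=(0,0)):
    k=cv2.findContours(mask,cv2.RETR_EXTERNAL,cv2.CHAIN_APPROX_NONE)[0]; c=max(k,key=cv2.contourArea)[:,0,:]
    P=fplane(s,c,z)[:,:2]; return P,cv2.minAreaRect(P.astype(np.float32))
E
python3 - <<'E'
from m import *
s=load('wrist1'); hsv,m=masks(s,245,430,5,220); H,S,V=[hsv[:,:,i] for i in range(3)]
cv2.imwrite('pics/w1c.png',cv2.resize(s['image'][5:215,245:430][:,:,::-1],None,fx=2.8,fy=2.8,interpolation=cv2.INTER_CUBIC))
tr=((S>90)&(m>0)).astype(np.uint8); P,R=frect(s,tr,0.022); print('tray',R)
fob=((H>125)&(H<150)&(S>120)&(m>0)).astype(np.uint8)
P,R=frect(s,fob,0.0155); print('fob+lug',R)
fo=cv2.morphologyEx(fob,cv2.MORPH_OPEN,np.ones((17,17),np.uint8)); P,R=frect(s,fo,0.0155); print('plate',R)
hsv,m=masks(s,20,115,55,190); mat=((S>60)&(m>0)).astype(np.uint8); P,R=frect(s,mat,0.003); print('mat',R)
E
```

```text
tray ((652.2882080078125, -39.013275146484375), (218.30271911621094, 182.3381805419922), 15.150774955749512)
fob+lug ((612.4348754882812, -23.512638092041016), (41.1838493347168, 40.270263671875), 15.706977844238281)
plate ((613.414306640625, -26.48204231262207), (39.95930099487305, 32.80654525756836), 18.723512649536133)
mat ((544.7374877929688, 310.84906005859375), (88.84642028808594, 148.85675048828125), 76.01130676269531)
```

View pics/w1c.png

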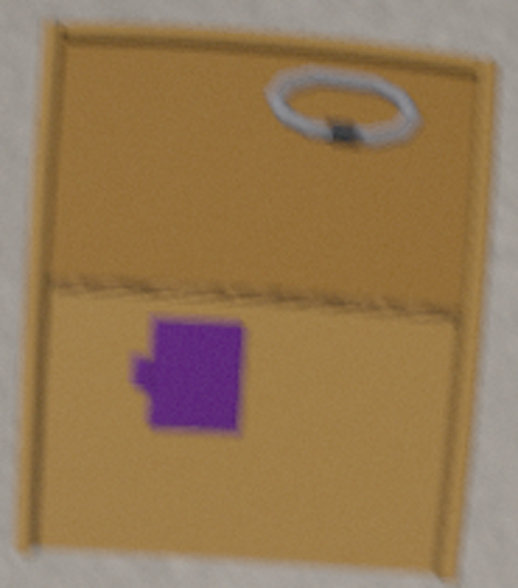

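step_arm:
  motion:
    - [-2,40,-5,-0.06,1]
    - [-6,80,-10,-0.12,1]
    - [-8,120,-15,-0.18,1]
    - [-12,160,-20,-0.24,1]
    - [-14,200,-25,-0.3,1]

```text
clock: 1.87
eef_pos: [0.5289, 0.1576, 0.2343]
tcp_rot: [-0.003, 1.0, 0.014, 0.002]
force: [0.6, 0.0, -0.1]
grip_width: 1.0
```

step_arm:
  motion:
    - [-4,40,-20,-0.1,1]
    - [-6,80,-40,-0.175,1]
    - [-8,120,-60,-0.175,1]
    - [-10,155,-80,-0.175,1]
    - [-10,156,-100,-0.175,1]

```text
clock: 2.28
eef_pos: [0.5185, 0.3186, 0.1342]
tcp_rot: [-0.004, 0.997, -0.072, 0.003]
force: [-0.7, -0.6, 0.5]
grip_width: 0.997
```

```bash
cat >> h.py <<'E'
def st():
    q=r.sense(); w=q['tcp_rot']; yaw=np.degrees(2*np.arctan2(w[2],w[1])); print('t',round(q['clock'],2),'pos',np.round(q['eef_pos']*1000,2),'yaw',round(yaw,2),'q',np.round(w,4),'F',np.round(q['force'],2),'T',np.round(q['torque'],3),'g',round(q['grip_width'],3)); return q
E
python3 -c "
from h import *
st()"
```

```text
t 2.28 pos [518.52 318.61 134.2 ] yaw -8.23 q [-0.0042  0.9974 -0.0718  0.0034] F [-0.66 -0.64  0.47] T [ 0.039 -0.062  0.011] g 0.997
```

step_arm:
  motion:
    - [0,-8,-15,0,1]
    - [0,-8,-35,0,1]
    - [0,-8,-50,0,1]
    - [0,-8,-50,0,1]
    - [0,-8,-50,0,1]

```text
clock: 2.7
eef_pos: [0.5174, 0.3099, 0.0829]
tcp_rot: [-0.003, 0.997, -0.072, 0.002]
force: [0.7, -0.2, 0.9]
grip_width: 1.0
```

```bash
python3 -c "
from h import *
st();snap('wrist','wrist2')"
```

```text
t 2.7 pos [517.43 309.95  82.92] yaw -8.24 q [-0.0034  0.9974 -0.0718  0.0019] F [ 0.68 -0.2   0.87] T [ 0.042  0.007 -0.006] g 1.0
```

View pics/wrist2.png

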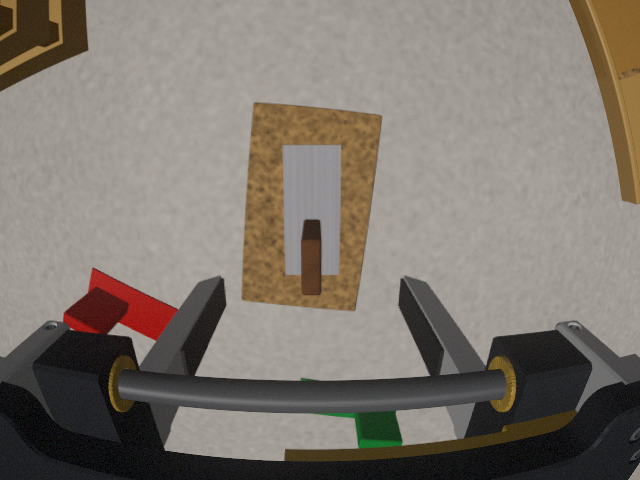

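The grip at (312,255) is centred between the fingers and aligned with them, with the blade straight ahead. I descend and grasp.

step_arm:
  motion:
    - [1,0,-20,0,1]
    - [1,0,-40,0,1]
    - [1,0,-60,0,1]
    - [1,0,-70,0,1]
    - [1,0,-71,0,1]

```text
clock: 3.17
eef_pos: [0.5186, 0.3097, 0.0121]
tcp_rot: [-0.003, 0.997, -0.072, 0.002]
force: [-0.5, -1.0, -1.4]
grip_width: 0.998
```

step_arm:
  motion:
    - [0,0,0,0,-1]
    - [0,0,0,0,-1]
    - [0,0,0,0,-1]
    - [0,0,0,0,-1]
    - [0,0,0,0,-1]

```text
clock: 3.58
eef_pos: [0.5195, 0.3101, 0.0133]
tcp_rot: [-0.004, 0.997, -0.072, 0.003]
force: [0.3, 0.1, 0.5]
grip_width: 0.683
```

```bash
python3 -c "
from h import *
st()"
```

```text
t 3.58 pos [519.46 310.09  13.27] yaw -8.26 q [-0.0039  0.9974 -0.072   0.0029] F [0.25 0.12 0.55] T [0.007 0.018 0.016] g 0.683
```

step_arm:
  motion:
    - [0,0,-1,0,-1]
    - [0,0,-1,0,-1]
    - [0,0,-1,0,-1]
    - [0,0,-1,0,-1]
    - [0,0,-1,0,-1]

```text
clock: 4.0
eef_pos: [0.5194, 0.3101, 0.0122]
tcp_rot: [-0.004, 0.997, -0.072, 0.003]
force: [-0.1, -0.8, 0.5]
grip_width: 0.327
```

step_arm:
  motion:
    - [0,0,0,0,-1]
    - [0,0,0,0,-1]
    - [0,0,0,0,-1]
    - [0,0,0,0,-1]
    - [0,0,0,0,-1]

```text
clock: 4.42
eef_pos: [0.5194, 0.3101, 0.0122]
tcp_rot: [-0.004, 0.997, -0.072, 0.003]
force: [-0.6, 0.5, 0.5]
grip_width: 0.13
```

step_arm:
  motion:
    - [0,0,0,0,-1]
    - [0,0,0,0,-1]
    - [0,0,0,0,-1]
    - [0,0,0,0,-1]
    - [0,0,0,0,-1]

```text
clock: 4.83
eef_pos: [0.5194, 0.3101, 0.0122]
tcp_rot: [-0.004, 0.997, -0.072, 0.003]
force: [-0.9, 0.3, 0.2]
grip_width: 0.127
```

```bash
python3 -c "
from h import *
st()"
```

```text
t 4.83 pos [519.37 310.1   12.19] yaw -8.26 q [-0.0039  0.9974 -0.072   0.0029] F [-0.9   0.32  0.15] T [ 0.027 -0.03  -0.043] g 0.127
```

step_arm:
  motion:
    - [0,0,15,0,-1]
    - [0,0,35,0,-1]
    - [0,-20,60,0.02,-1]
    - [-2,-50,75,0.07,-1]
    - [-4,-85,80,0.14,-1]

```text
clock: 5.25
eef_pos: [0.5176, 0.226, 0.0955]
tcp_rot: [-0.005, 1.0, 0.001, 0.006]
force: [0.9, -0.3, -0.4]
grip_width: 0.127
```

step_arm:
  motion:
    - [-2,-35,0,0.06,-1]
    - [-4,-72,0,0.12,-1]
    - [-6,-110,0,0.18,-1]
    - [-8,-150,0,0.24,-1]
    - [-10,-190,0,0.275,-1]

```text
clock: 5.67
eef_pos: [0.507, 0.0344, 0.0956]
tcp_rot: [-0.006, 0.99, 0.139, 0.005]
force: [0.7, -0.4, -0.9]
grip_width: 0.127
```

step_arm:
  motion:
    - [-3,-35,-5,0,-1]
    - [-5,-70,-10,0,-1]
    - [-6,-90,-20,0,-1]
    - [-6,-93,-30,0,-1]
    - [-6,-93,-30,0,-1]

```text
clock: 6.08
eef_pos: [0.499, -0.0591, 0.0635]
tcp_rot: [-0.007, 0.99, 0.138, 0.003]
force: [-0.7, 0.7, -1.8]
grip_width: 0.125
```

```bash
python3 -c "
from h import *
st();snap('wrist','wrist3');snap('side','side3');snap('top','top3')"
```

```text
t 6.08 pos [499.04 -59.07  63.51] yaw 15.85 q [-0.0068  0.9904  0.1379  0.0031] F [-0.72  0.74 -1.77] T [0.011 0.036 0.033] g 0.125
```

View pics/wrist3.png

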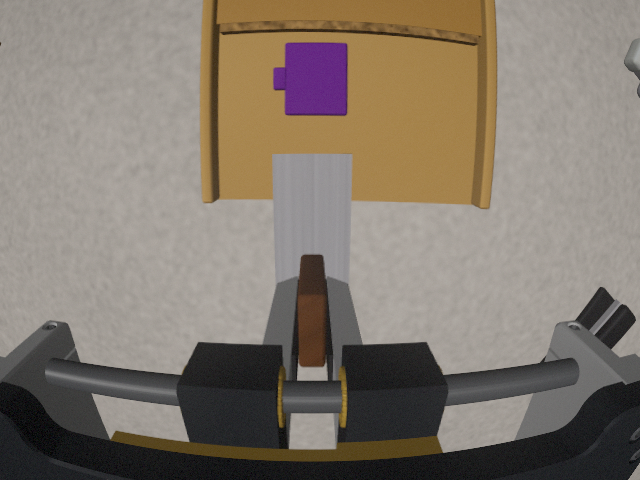

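View pics/side3.png

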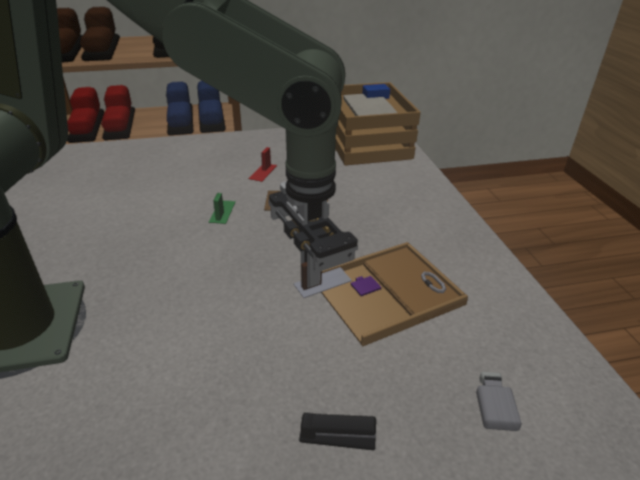

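The wrist view shows the blade (tip at row 154, columns 273-352) just in front of the fob (plate columns 286-347, rows 43-115), nearly aligned. I'll measure both.

Run:
```python
from m import *
s=load('wrist3'); hsv,m=masks(s,190,510,0,220); H,S,V=[hsv[:,:,i] for i in range(3)]
fob=((H>125)&(H<150)&(S>120)&(m>0)).astype(np.uint8)
fo=cv2.morphologyEx(fob,cv2.MORPH_OPEN,np.ones((31,31),np.uint8)); P,R=frect(s,fo,0.0155); print('plate',R)
B=np.array(cv2.boxPoints(R));print(B)
# blade: front corners; z of blade top = tcp z -9.2+2
zb=.0635-.0072
k=fplane(s,[(273,154),(352,154),(276,278),(349,278)],zb); print('blade corners',k.round(1))
d=k[0]-k[2]; print('yaw L',np.degrees(np.arctan2(d[1],d[0]))); d=k[1]-k[3]; print('yaw R',np.degrees(np.arctan2(d[1],d[0]))); d=k[0]-k[1]; print('front',np.degrees(np.arctan2(-d[0],d[1])),np.linalg.norm(d))
dp=lambda u,v:s['range_z'][v,u]
print('tip mid',(k[0]+k[1])/2)
st=fplane(s,[(222,23),(476,38)],.014);print('step',st.round(1)); d=st[0]-st[1]; print(np.degrees(np.arctan2(-d[0],d[1])))
# strip front line at ~floor? (222,33),(476,43)
print('wall fronts',fplane(s,[(203,202),(490,208)],.022).round(1), 'front floor',fplane(s,[(218,199),(470,205)],.006).round(1))
# depth check along blade center col & fisheye: z world
f=F(s)
for (u,v) in((312,160),(312,200),(312,240),(316,80),(316,130),(400,100)):
    dd=np.array([u-s['cx'],v-s['cy']]);rr=np.linalg.norm(dd);th=rr/f
    D=np.r_[dd/rr*np.tan(th),1]*dp(u,v); X=np.array(s['R']).T@(D-np.array(s['t'])); print(u,v,(X*1000).round(1))
cv2.imwrite('pics/w3c.png',cv2.resize(s['image'][0:215,195:500][:,:,::-1],None,fx=2.6,fy=2.6,interpolation=cv2.INTER_CUBIC))
```

```text
plate ((611.3651123046875, -29.444963455200195), (44.69255447387695, 36.12194061279297), 15.8258638381958)
[[584.94037   -18.16275  ]
 [594.7913    -52.91549  ]
 [637.78986   -40.727177 ]
 [627.9389     -5.9744377]]
blade corners [[562.8 -21.1  56.3]
 [573.6 -59.   56.3]
 [499.  -39.2  56.3]
 [510.  -77.2  56.3]]
yaw L 15.857133594491991
yaw R 15.97335276417549
front 15.946287459004367 39.451564546594376
tip mid [568.2160296  -40.02209237  56.3       ]
step [[ 632.6   37.3   14. ]
 [ 672.4 -119.3   14. ]]
14.275888278010914
wall fronts [[ 520.1   17.5   22. ]
 [ 568.2 -159.7   22. ]] front floor [[ 520.6   11.9    6. ]
 [ 564.7 -152.6    6. ]]
312 160 [565.1 -40.7  56. ]
312 200 [545.4 -46.3  55.5]
312 240 [524.8 -52.1  55.3]
316 80 [610.4 -29.7  13.4]
316 130 [580.6 -38.2   3.9]
400 100 [615.1 -83.9   5.7]
```

View pics/w3c.png

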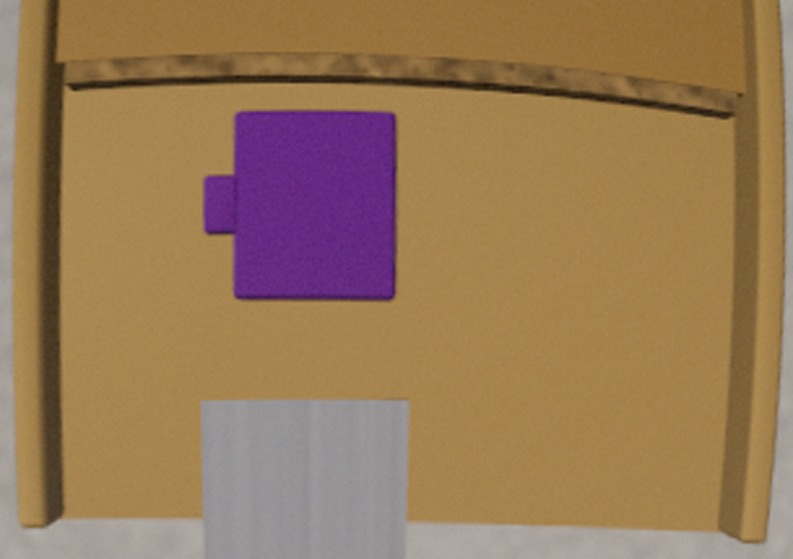

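```bash
cat >> h.py <<'E'
from scipy.spatial.transform import Rotation as Ro
def rot(q): return Ro.from_quat([q[1],q[2],q[3],q[0]])
RG=rot([-0.0039,0.9974,-0.072,0.0029]); RL0=Ro.from_euler('z',-8.2,degrees=True); PG=np.array([519.37,310.1,12.19]); 
# lifter grip centre axis at grasp: tip position in world at grasp
U0=np.array([np.cos(np.radians(-8.2)),np.sin(np.radians(-8.2)),0])
GRIP0=np.array([518.3,310.3,3.0])  # point on blade underside beneath grip
def lifter():
    q=r.sense(); R=rot(q['tcp_rot']); A=R*RG.inv(); p=q['eef_pos']*1000
    tip=p+A.apply(GRIP0+70*U0-PG); heel=p+A.apply(GRIP0-25*U0-PG)
    u=A.apply(U0); nn=A.apply([-U0[1],U0[0],0])
    print('tip',tip.round(2),'heel',heel.round(2),'yaw',np.degrees(np.arctan2(u[1],u[0])).round(2),'pitchup',np.degrees(np.arcsin(u[2])).round(2),'roll',np.degrees(np.arcsin(nn[2])).round(2))
    a=np.radians(15.5); e=np.array([np.cos(a),np.sin(a),0]); n=np.array([-np.sin(a),np.cos(a),0])
    print('F along',(q['force']@e).round(2),'lat',(q['force']@n).round(2),'Fz',q['force'][2].round(2),' tip fob-frame',((tip-[611.4,-29.4,6])@e).round(2),((tip-[611.4,-29.4,6])@n).round(2))
E
python3 -c "
from h import *
st();lifter()"
```

```text
t 6.23 pos [500.87 -57.35  65.45] yaw 16.09 q [-0.0061  0.9901  0.14    0.0048] F [ 0.96 -0.67 -0.8 ] T [-0.053  0.017  0.005] g 0.127
tip [567.1  -38.1   56.67] heel [475.85 -64.52  56.1 ] yaw 16.15 pitchup 0.34 roll 0.15
F along 0.75 lat -0.9 Fz -0.8  tip fob-frame -45.02 3.46
```

step_arm:
  motion:
    - [0.8,-2.7,-15,0,-1]
    - [0.8,-2.7,-35,0,-1]
    - [0.8,-2.7,-44,0,-1]
    - [0.8,-2.7,-44,0,-1]
    - [0.8,-2.7,-44,0,-1]

```text
clock: 6.65
eef_pos: [0.5014, -0.059, 0.0213]
tcp_rot: [-0.006, 0.99, 0.141, 0.004]
force: [-0.6, 0.1, -0.5]
grip_width: 0.126
```

```bash
python3 -c "
from h import *
st();lifter();snap('wrist','wrist4')
from m import *
s=load('wrist4')"
```

```text
t 6.65 pos [501.42 -58.98  21.34] yaw 16.18 q [-0.0064  0.99    0.1407  0.0043] F [-0.64  0.09 -0.53] T [-0.01  -0.025  0.035] g 0.126
tip [567.6  -39.62  12.49] heel [476.4  -66.19  12.01] yaw 16.24 pitchup 0.29 roll 0.19
F along -0.59 lat 0.26 Fz -0.53  tip fob-frame -44.93 1.85
```

View pics/wrist4.png

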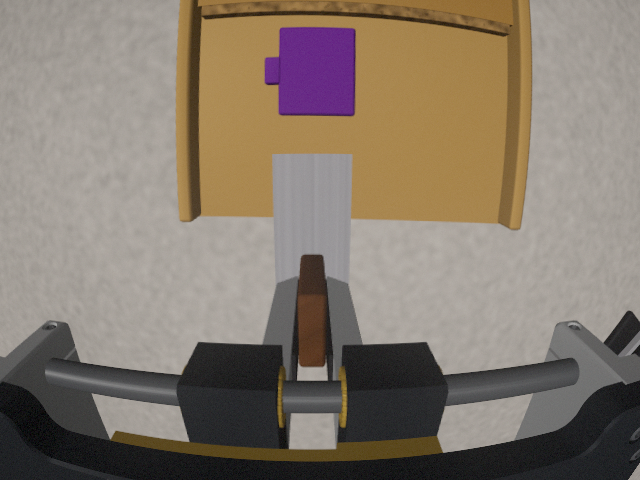

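```bash
cat >> m.py <<'E'
def meas(fn,zb,tipc):
    s=load(fn); hsv,m=masks(s,170,530,0,220); H,S,V=[hsv[:,:,i] for i in range(3)]
    fob=((H>125)&(H<150)&(S>120)&(m>0)).astype(np.uint8)
    fo=cv2.morphologyEx(fob,cv2.MORPH_OPEN,np.ones((31,31),np.uint8)); P,R=frect(s,fo,0.0155); print('plate',R)
    k=fplane(s,tipc,zb); t=k.mean(0); d=k[0]-k[1]; print('tip',t.round(1),np.linalg.norm(d).round(1),'yaw',np.degrees(np.arctan2(-d[0],d[1])).round(2))
    a=np.arctan2(-d[0],d[1]); w=np.array(R[0])-t[:2]; print('along',(w@[np.cos(a),np.sin(a)]).round(2),'lat',(w@[-np.sin(a),np.cos(a)]).round(2))
E
python3 -c "
from m import *
meas('wrist4',.0142,[(273,154),(352,154)])
st();lifter()"
```

```text
plate ((611.5247802734375, -29.6722354888916), (44.58686828613281, 36.897945404052734), 16.150671005249023)
tip [570.5 -39.5  14.2] 39.5 yaw 16.27
along 42.13 lat -2.06
t 6.7 pos [502.22 -59.4   22.03] yaw 16.17 q [-0.006   0.99    0.1406  0.0051] F [-0.73  1.19 -1.41] T [-0.001  0.035 -0.016] g 0.125
tip [568.43 -40.06  13.3 ] heel [477.22 -66.61  12.67] yaw 16.22 pitchup 0.38 roll 0.13
F along -0.38 lat 1.34 Fz -1.41  tip fob-frame -44.26 1.21
```

step_arm:
  motion:
    - [0.4,-1.4,-2,-0.008,-1]
    - [0.4,-1.4,-4.5,-0.008,-1]
    - [0.4,-1.4,-5.5,-0.008,-1]
    - [0.4,-1.4,-5.5,-0.008,-1]
    - [0.4,-1.4,-5.5,-0.008,-1]

```text
clock: 7.12
eef_pos: [0.5027, -0.0609, 0.0167]
tcp_rot: [-0.006, 0.991, 0.137, 0.005]
force: [0.5, -0.5, -0.3]
grip_width: 0.125
```

```bash
python3 -c "
from h import *
st();lifter()"
```

```text
t 7.12 pos [502.66 -60.88  16.67] yaw 15.7 q [-0.006   0.9906  0.1365  0.0052] F [ 0.47 -0.46 -0.26] T [-0.041  0.026  0.004] g 0.125
tip [569.03 -42.09   7.94] heel [477.6  -67.88   7.3 ] yaw 15.75 pitchup 0.39 roll 0.13
F along 0.33 lat -0.57 Fz -0.26  tip fob-frame -44.22 -0.91
```

step_arm:
  motion:
    - [0,0,-0.5,0,-1]
    - [0,0,-0.8,0,-1]
    - [0,0,-0.8,0,-1]
    - [0,0,-0.8,0,-1]
    - [0,0,-0.8,0,-1]

```text
clock: 7.53
eef_pos: [0.5026, -0.0609, 0.0158]
tcp_rot: [-0.006, 0.991, 0.137, 0.005]
force: [0.2, -0.3, -0.8]
grip_width: 0.125
```

```bash
python3 -c "
from h import *
st();lifter()"
```

```text
t 7.53 pos [502.64 -60.9   15.85] yaw 15.69 q [-0.006   0.9906  0.1365  0.0052] F [ 0.15 -0.29 -0.84] T [0.01  0.013 0.021] g 0.125
tip [569.   -42.11   7.12] heel [477.57 -67.9    6.49] yaw 15.75 pitchup 0.38 roll 0.13
F along 0.07 lat -0.32 Fz -0.84  tip fob-frame -44.25 -0.92
```

step_arm:
  motion:
    - [0,0,-0.4,0,-1]
    - [0,0,-0.8,0,-1]
    - [0,0,-0.8,0,-1]
    - [0,0,-0.8,0,-1]
    - [0,0,-0.8,0,-1]

```text
clock: 7.95
eef_pos: [0.5026, -0.0609, 0.015]
tcp_rot: [-0.006, 0.991, 0.137, 0.005]
force: [-0.4, -0.0, -0.0]
grip_width: 0.124
```

```bash
python3 -c "
from h import *
st();lifter()"
```

```text
t 7.95 pos [502.63 -60.88  15.04] yaw 15.7 q [-0.006   0.9906  0.1365  0.0052] F [-0.35 -0.03 -0.02] T [ 0.028 -0.008 -0.026] g 0.124
tip [569.   -42.09   6.31] heel [477.57 -67.88   5.68] yaw 15.75 pitchup 0.38 roll 0.13
F along -0.35 lat 0.07 Fz -0.02  tip fob-frame -44.25 -0.9
```

step_arm:
  motion:
    - [0,0,-0.3,0,-1]
    - [0,0,-0.5,0,-1]
    - [0,0,-0.5,0,-1]
    - [0,0,-0.5,0,-1]
    - [0,0,-0.5,0,-1]

```text
clock: 8.37
eef_pos: [0.5027, -0.0609, 0.0148]
tcp_rot: [-0.006, 0.991, 0.137, 0.005]
force: [-2.2, 0.3, 3.2]
grip_width: 0.124
```

```bash
python3 -c "
from h import *
st();lifter()"
```

```text
t 8.37 pos [502.7  -60.92  14.8 ] yaw 15.7 q [-0.0059  0.9906  0.1365  0.0052] F [-2.23  0.28  3.24] T [0.008 0.185 0.024] g 0.124
tip [569.07 -42.13   6.07] heel [477.64 -67.92   5.43] yaw 15.75 pitchup 0.39 roll 0.12
F along -2.07 lat 0.87 Fz 3.24  tip fob-frame -44.2 -0.96
```

step_arm:
  motion:
    - [2.9,0.8,0.1,0,-1]
    - [6.7,1.9,0.1,0,-1]
    - [10.6,3.0,0.1,0,-1]
    - [13.5,3.8,0.1,0,-1]
    - [13.5,3.8,0.1,0,-1]

```text
clock: 8.78
eef_pos: [0.5174, -0.057, 0.0149]
tcp_rot: [-0.006, 0.991, 0.137, 0.006]
force: [0.7, -0.3, 1.0]
grip_width: 0.126
```

```bash
python3 -c "
from h import *
st();lifter();snap('wrist','wrist5')"
```

```text
t 8.78 pos [517.41 -57.04  14.92] yaw 15.71 q [-0.0058  0.9906  0.1366  0.006 ] F [ 0.72 -0.26  0.95] T [-0.037 -0.205  0.023] g 0.126
tip [583.78 -38.24   6.31] heel [492.36 -64.05   5.52] yaw 15.76 pitchup 0.48 roll 0.09
F along 0.63 lat -0.44 Fz 0.95  tip fob-frame -28.98 -1.14
```

View pics/wrist5.png

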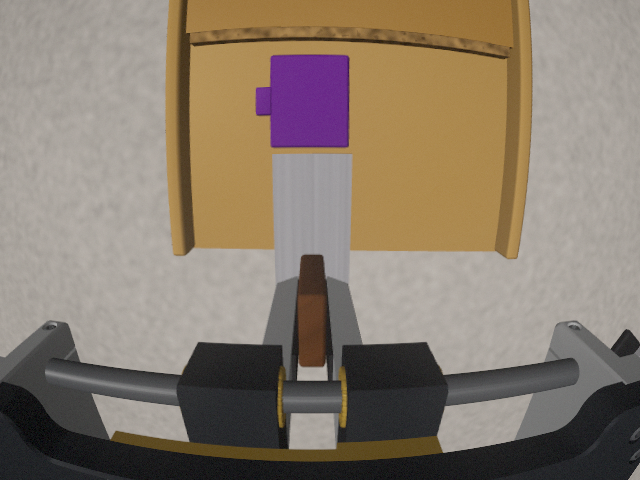

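```bash
python3 -c "
from m import *
meas('wrist5',.0083,[(273,154),(352,154)])
st();lifter()"
```

```text
plate ((611.6270751953125, -29.493377685546875), (44.593170166015625, 36.336910247802734), 15.62794017791748)
tip [586.7 -38.2   8.3] 39.4 yaw 15.79
along 26.35 lat 1.56
t 8.83 pos [517.35 -57.04  14.9 ] yaw 15.71 q [-0.0058  0.9906  0.1366  0.0062] F [1.56 0.41 0.76] T [-0.03  -0.078  0.051] g 0.131
tip [583.73 -38.24   6.3 ] heel [492.3  -64.05   5.48] yaw 15.76 pitchup 0.49 roll 0.09
F along 1.61 lat -0.02 Fz 0.76  tip fob-frame -29.03 -1.13
```

step_arm:
  motion:
    - [1.6,1.7,0.05,0,-1]
    - [4.5,2.6,0.1,0,-1]
    - [8.3,3.7,0.1,0,-1]
    - [11.2,4.5,0.1,0,-1]
    - [11.2,4.5,0.1,0,-1]

```text
clock: 9.25
eef_pos: [0.5297, -0.0523, 0.015]
tcp_rot: [-0.006, 0.991, 0.137, 0.007]
force: [1.6, -0.5, -0.1]
grip_width: 0.124
```

```bash
python3 -c "
from m import *
snap('wrist','wrist6');lifter();meas('wrist6',.0083,[(273,154),(352,154)])
st()"
```

```text
tip [596.04 -33.51   6.53] heel [504.62 -59.33   5.54] yaw 15.77 pitchup 0.6 roll 0.07
F along 1.53 lat -0.48 Fz 0.59  tip fob-frame -15.9 0.14
plate ((612.0098876953125, -29.383241653442383), (44.350914001464844, 36.937477111816406), 15.651649475097656)
tip [599.  -33.4   8.3] 39.5 yaw 15.79
along 13.63 lat 0.35
t 9.3 pos [529.64 -52.32  15.  ] yaw 15.71 q [-0.0057  0.9906  0.1367  0.0071] F [ 1.6  -0.06  0.59] T [ 0.052 -0.114  0.007] g 0.129
```

View pics/wrist6.png

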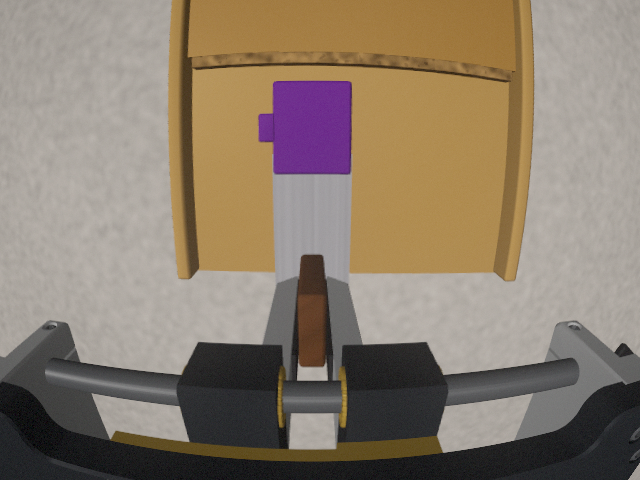

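```bash
python3 -c "
from m import *
s=load('wrist6')
cv2.imwrite('pics/w6c.png',cv2.resize(s['image'][45:100,240:400][:,:,::-1],None,fx=5,fy=5,interpolation=cv2.INTER_CUBIC))
e=np.array([np.cos(np.radians(15.5)),np.sin(np.radians(15.5))])
for v,z in((63,.0135),(66,.0135),(69,.006),(81,.0155),(82,.0155)): print(v,(fplane(s,[(312,v)],z)[0,:2]@e).round(1))
"
```

```text
63 613.2
66 611.7
69 611.5
81 603.8
82 603.4
```

View pics/w6c.png

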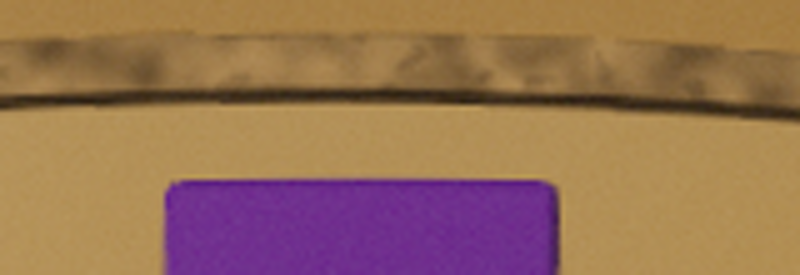

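step_arm:
  motion:
    - [1.3,0.4,0.05,0,-1]
    - [2.9,0.8,0.1,0,-1]
    - [4.5,1.3,0.1,0,-1]
    - [6.2,1.7,0.1,0,-1]
    - [6.7,1.9,0.1,0,-1]

```text
clock: 9.72
eef_pos: [0.5367, -0.0503, 0.0151]
tcp_rot: [-0.006, 0.991, 0.137, 0.007]
force: [-1.9, -0.3, 2.2]
grip_width: 0.127
```

```bash
python3 -c "
from m import *
lifter();st();snap('wrist','wrist7');s=load('wrist7')
meas('wrist7',.0083,[(273,154),(352,154)])
cv2.imwrite('pics/w7c.png',cv2.resize(s['image'][45:205,230:390][:,:,::-1],None,fx=4,fy=3.7,interpolation=cv2.INTER_CUBIC))
"
```

```text
tip [603.05 -31.53   6.62] heel [511.63 -57.34   5.59] yaw 15.77 pitchup 0.62 roll 0.07
F along -1.9 lat 0.18 Fz 2.2  tip fob-frame -8.62 0.18
t 9.72 pos [536.65 -50.34  15.06] yaw 15.71 q [-0.0058  0.9906  0.1367  0.0073] F [-1.88 -0.33  2.2 ] T [-0.183  0.297 -0.012] g 0.127
plate ((616.6204833984375, -28.120262145996094), (44.359981536865234, 37.06631088256836), 15.719311714172363)
tip [605.9 -31.5   8.3] 39.5 yaw 15.79
along 11.19 lat 0.33
```

View pics/w7c.png

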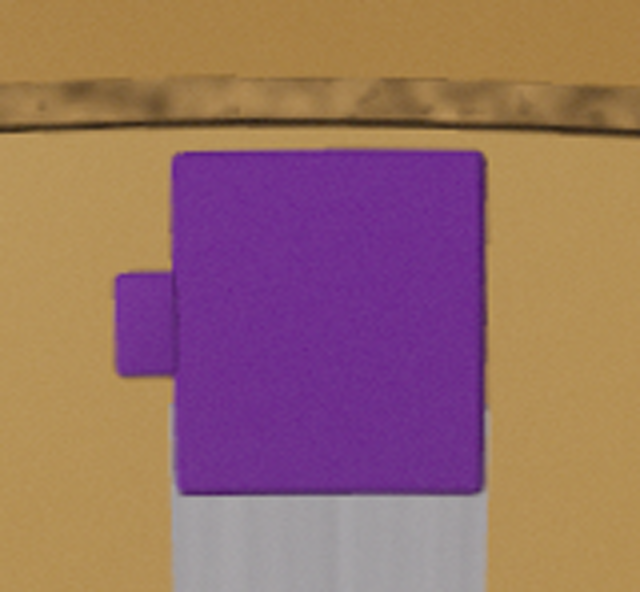

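step_arm:
  motion:
    - [0.6,0.2,0.1,0,-1]
    - [1.2,0.3,0.15,0,-1]
    - [1.8,0.5,0.15,0,-1]
    - [2.4,0.7,0.15,0,-1]
    - [2.4,0.7,0.15,0,-1]

```text
clock: 10.18
eef_pos: [0.5393, -0.0495, 0.0151]
tcp_rot: [-0.006, 0.991, 0.137, 0.008]
force: [0.4, -1.0, -0.6]
grip_width: 0.13
```

```bash
python3 -c "
from m import *
lifter();st()
"
```

```text
tip [605.71 -30.71   6.73] heel [514.3  -56.52   5.65] yaw 15.77 pitchup 0.65 roll 0.07
F along 0.13 lat -1.11 Fz -0.6  tip fob-frame -5.83 0.26
t 10.18 pos [539.31 -49.52  15.14] yaw 15.71 q [-0.0058  0.9906  0.1367  0.0076] F [ 0.42 -1.03 -0.6 ] T [-0.048  0.107  0.006] g 0.13
```

step_arm:
  motion:
    - [0.2,0.05,0.03,0,-1]
    - [0.4,0.1,0.03,0,-1]
    - [0.6,0.15,0.03,0,-1]
    - [0.8,0.2,0.03,0,-1]
    - [0.8,0.2,0.03,0,-1]

```text
clock: 10.6
eef_pos: [0.5402, -0.0493, 0.0151]
tcp_rot: [-0.006, 0.991, 0.137, 0.008]
force: [-0.2, 0.7, 0.3]
grip_width: 0.123
```

```bash
python3 -c "
from m import *
lifter();st()
"
```

```text
tip [606.58 -30.48   6.74] heel [515.16 -56.28   5.65] yaw 15.76 pitchup 0.66 roll 0.07
F along 0.02 lat 0.68 Fz 0.27  tip fob-frame -4.93 0.25
t 10.6 pos [540.18 -49.28  15.14] yaw 15.71 q [-0.0058  0.9906  0.1366  0.0076] F [-0.16  0.66  0.27] T [-0.054  0.168 -0.02 ] g 0.123
```

step_arm:
  motion:
    - [0.1,0.03,0,0,-1]
    - [0.2,0.05,0,0,-1]
    - [0.3,0.08,0,0,-1]
    - [0.5,0.13,0,0,-1]
    - [0.5,0.13,0,0,-1]

```text
clock: 11.02
eef_pos: [0.5404, -0.0492, 0.0151]
tcp_rot: [-0.006, 0.991, 0.137, 0.007]
force: [-2.0, -0.2, 2.0]
grip_width: 0.128
```

```bash
python3 -c "
from m import *
lifter();st()
"
```

```text
tip [606.77 -30.38   6.68] heel [515.35 -56.19   5.65] yaw 15.77 pitchup 0.62 roll 0.08
F along -2.03 lat 0.32 Fz 2.01  tip fob-frame -4.72 0.3
t 11.02 pos [540.38 -49.19  15.12] yaw 15.71 q [-0.0059  0.9906  0.1367  0.0073] F [-2.04 -0.23  2.01] T [-0.2    0.39  -0.038] g 0.128
```

step_arm:
  motion:
    - [0.1,0.03,0,0,-1]
    - [0.2,0.05,0,0,-1]
    - [0.3,0.08,0,0,-1]
    - [0.4,0.11,0,0,-1]
    - [0.4,0.11,0,0,-1]

```text
clock: 11.43
eef_pos: [0.5405, -0.0492, 0.0151]
tcp_rot: [-0.006, 0.991, 0.137, 0.007]
force: [-3.5, -0.6, 3.1]
grip_width: 0.129
```

```bash
python3 -c "
from m import *
lifter();st()
snap('wrist','wrist8');s=load('wrist8');meas('wrist8',.0083,[(273,154),(352,154)])
cv2.imwrite('pics/w8c.png',cv2.resize(s['image'][45:205,230:390][:,:,::-1],None,fx=4,fy=3.7,interpolation=cv2.INTER_CUBIC))
"
```

```text
tip [606.85 -30.34   6.63] heel [515.43 -56.16   5.67] yaw 15.77 pitchup 0.58 roll 0.09
F along -3.55 lat 0.34 Fz 3.12  tip fob-frame -4.64 0.31
t 11.43 pos [540.46 -49.15  15.12] yaw 15.72 q [-0.0059  0.9906  0.1367  0.0069] F [-3.51 -0.62  3.12] T [-0.236  0.576 -0.035] g 0.129
plate ((620.1791381835938, -26.975866317749023), (44.846961975097656, 37.04191589355469), 15.685649871826172)
tip [609.7 -30.3   8.3] 39.5 yaw 15.8
along 10.95 lat 0.33
```

View pics/w8c.png

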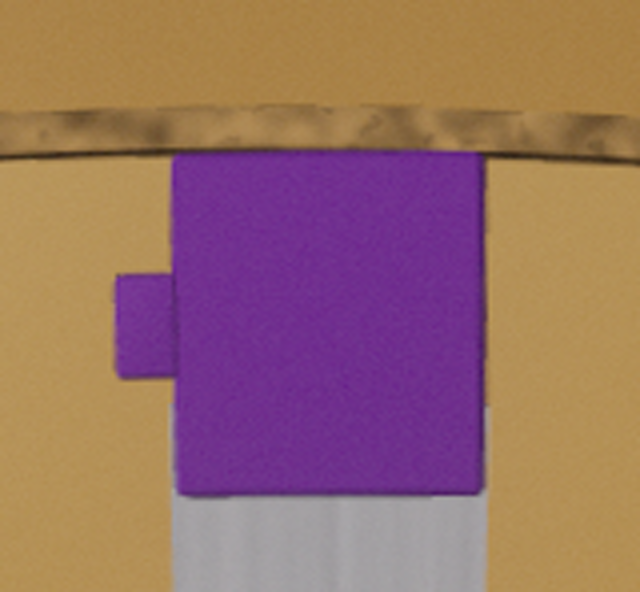

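step_arm:
  motion:
    - [0.45,0.12,0.08,0,-1]
    - [0.55,0.15,0.08,0,-1]
    - [0.6,0.16,0.08,0,-1]
    - [0.6,0.16,0.08,0,-1]
    - [0.6,0.16,0.08,0,-1]

```text
clock: 11.9
eef_pos: [0.5406, -0.0491, 0.0151]
tcp_rot: [-0.006, 0.991, 0.137, 0.006]
force: [-4.9, -2.3, 3.8]
grip_width: 0.125
```

```bash
python3 -c "
from m import *
lifter();st()
"
```

```text
tip [607.   -30.24   6.55] heel [515.59 -56.07   5.67] yaw 15.78 pitchup 0.53 roll 0.1
F along -5.3 lat -0.89 Fz 3.8  tip fob-frame -4.46 0.36
t 11.9 pos [540.63 -49.06  15.1 ] yaw 15.72 q [-0.0059  0.9906  0.1368  0.0065] F [-4.86 -2.28  3.8 ] T [-0.318  0.841  0.   ] g 0.125
```

step_arm:
  motion:
    - [0.58,0.16,0.1,0,-1]
    - [0.6,0.16,0.1,0,-1]
    - [0.6,0.16,0.1,0,-1]
    - [0.6,0.16,0.1,0,-1]
    - [0.6,0.16,0.1,0,-1]

```text
clock: 12.32
eef_pos: [0.5407, -0.049, 0.0151]
tcp_rot: [-0.006, 0.991, 0.137, 0.006]
force: [-5.2, -1.4, 3.2]
grip_width: 0.126
```

```bash
python3 -c "
from m import *
lifter();st()
"
```

```text
tip [607.1  -30.16   6.5 ] heel [515.68 -56.     5.73] yaw 15.79 pitchup 0.47 roll 0.11
F along -5.42 lat 0.04 Fz 3.23  tip fob-frame -4.35 0.42
t 12.32 pos [540.73 -48.98  15.13] yaw 15.73 q [-0.0059  0.9906  0.1368  0.0059] F [-5.23 -1.41  3.23] T [-0.322  0.83  -0.022] g 0.126
```

step_arm:
  motion:
    - [0.58,0.16,0.1,0,-1]
    - [0.6,0.16,0.1,0,-1]
    - [0.6,0.16,0.1,0,-1]
    - [0.6,0.16,0.1,0,-1]
    - [0.6,0.16,0.1,0,-1]

```text
clock: 12.73
eef_pos: [0.5408, -0.049, 0.0152]
tcp_rot: [-0.006, 0.991, 0.137, 0.005]
force: [-5.0, -1.8, 4.0]
grip_width: 0.126
```

```bash
python3 -c "
from m import *
lifter();st()
"
```

```text
tip [607.13 -30.15   6.46] heel [515.71 -55.99   5.79] yaw 15.78 pitchup 0.4 roll 0.11
F along -5.28 lat -0.36 Fz 3.98  tip fob-frame -4.32 0.42
t 12.73 pos [540.77 -48.97  15.16] yaw 15.73 q [-0.0059  0.9906  0.1368  0.0054] F [-5.   -1.76  3.98] T [-0.348  0.827 -0.009] g 0.126
```

The fob sits square against the cork strip, and about 5.3 N was held along the push for about 1.2 s. I release, back off 2 mm, then lift along an arc about the strip edge.

step_arm:
  motion:
    - [-0.5,-0.1,0.1,0,-1]
    - [-1.0,-0.3,0.3,0,-1]
    - [-1.6,-0.5,0.3,0,-1]
    - [-1.9,-0.5,0.3,0,-1]
    - [-1.9,-0.5,0.3,0,-1]

```text
clock: 13.15
eef_pos: [0.5395, -0.0493, 0.0155]
tcp_rot: [-0.006, 0.991, 0.137, 0.006]
force: [-0.4, -0.1, -1.2]
grip_width: 0.124
```

```bash
python3 -c "
from m import *
lifter();st()
s=load('wrist8'); e=np.array([np.cos(np.radians(15.5)),np.sin(np.radians(15.5))])
for v,z in((73,.014),(74,.014),(85,.0135),(86,.0135),(87,.0155)): print(v,(fplane(s,[(312,v)],z)[0,:2]@e).round(1))
"
```

```text
tip [605.87 -30.49   6.92] heel [514.46 -56.33   6.13] yaw 15.78 pitchup 0.48 roll 0.1
F along -0.4 lat 0.01 Fz -1.24  tip fob-frame -5.62 0.42
t 13.15 pos [539.5  -49.32  15.54] yaw 15.73 q [-0.0059  0.9906  0.1368  0.006 ] F [-0.39 -0.09 -1.24] T [-0.038  0.013  0.039] g 0.124
73 619.3
74 618.8
85 613.4
86 612.9
87 612.1
```

step_arm:
  motion:
    - [-0.5,-0.1,2,0,-1]
    - [-1.0,-0.3,4.5,0,-1]
    - [-1.3,-0.3,7,0,-1]
    - [-1.2,-0.3,9,0,-1]
    - [-1.0,-0.3,11,0,-1]

```text
clock: 13.57
eef_pos: [0.5387, -0.0497, 0.0269]
tcp_rot: [-0.006, 0.991, 0.137, 0.006]
force: [-0.3, -1.0, -0.9]
grip_width: 0.125
```

```bash
python3 -c "
from m import *
lifter();st()
snap('wrist','wrist9');snap('side','side9');s=load('side9')
cv2.imwrite('pics/s9c.png',cv2.resize(s['image'][220:350,260:470][:,:,::-1],None,fx=3.6,fy=3.6,interpolation=cv2.INTER_CUBIC))
"
```

```text
tip [605.05 -30.85  18.36] heel [513.64 -56.69  17.53] yaw 15.78 pitchup 0.5 roll 0.09
F along -0.53 lat -0.92 Fz -0.92  tip fob-frame -6.51 0.29
t 13.57 pos [538.68 -49.68  26.94] yaw 15.73 q [-0.0058  0.9906  0.1368  0.0063] F [-0.26 -1.03 -0.92] T [ 0.02  -0.023 -0.035] g 0.125
```

View pics/wrist9.png

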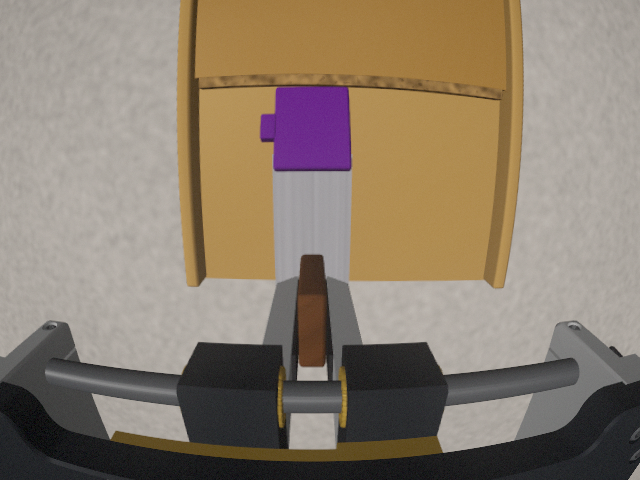

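View pics/s9c.png

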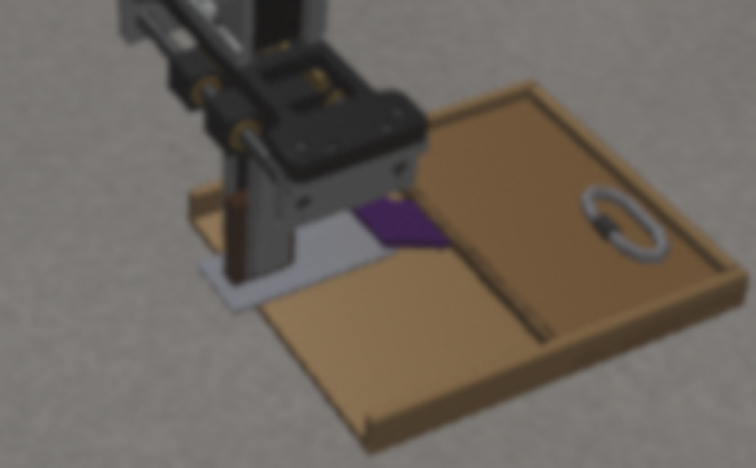

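step_arm:
  motion:
    - [0.7,0.2,2,0,-1]
    - [1.5,0.4,3.9,0,-1]
    - [2.4,0.7,5.7,0,-1]
    - [3.3,0.9,7.6,0,-1]
    - [5.9,1.6,11.4,0,-1]

```text
clock: 14.08
eef_pos: [0.5444, -0.0481, 0.0383]
tcp_rot: [-0.006, 0.991, 0.137, 0.006]
force: [-0.6, -0.3, -0.6]
grip_width: 0.129
```

```bash
python3 -c "
from m import *
lifter();st()
snap('wrist','wrist10')
"
```

```text
tip [610.78 -29.24  29.72] heel [519.36 -55.06  28.93] yaw 15.77 pitchup 0.47 roll 0.1
F along -0.69 lat -0.14 Fz -0.59  tip fob-frame -0.55 0.32
t 14.08 pos [544.41 -48.05  38.34] yaw 15.72 q [-0.0059  0.9906  0.1367  0.006 ] F [-0.63 -0.32 -0.59] T [-0.009  0.028 -0.019] g 0.129
```

View pics/wrist10.png

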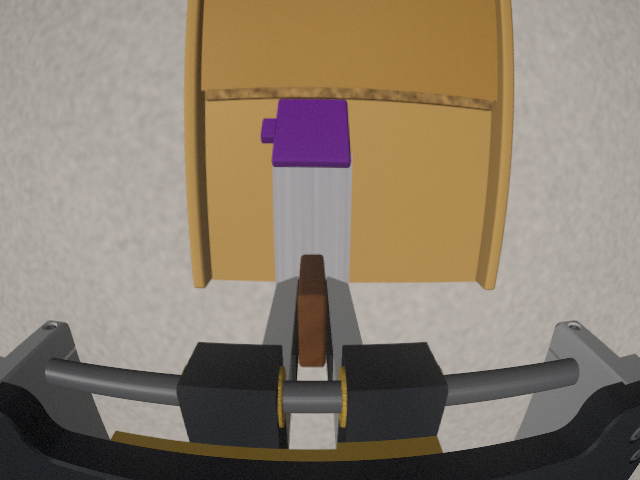

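step_arm:
  motion:
    - [2.1,0.6,2.2,0,-1]
    - [4.2,1.2,4.2,0,-1]
    - [6.6,1.9,6,0,-1]
    - [9.0,2.5,7.4,0,-1]
    - [11.6,3.3,8.6,0,-1]

```text
clock: 14.55
eef_pos: [0.558, -0.0448, 0.0483]
tcp_rot: [-0.005, 0.991, 0.137, 0.007]
force: [-0.6, 0.9, -1.6]
grip_width: 0.123
```

```bash
python3 -c "
from m import *
lifter();st()
snap('wrist','wrist11')
"
```

```text
tip [624.36 -26.    39.9 ] heel [532.95 -51.83  38.86] yaw 15.78 pitchup 0.63 roll 0.03
F along -0.34 lat 1.06 Fz -1.56  tip fob-frame 13.4 -0.19
t 14.55 pos [557.97 -44.81  48.33] yaw 15.72 q [-0.0054  0.9906  0.1368  0.0074] F [-0.61  0.93 -1.56] T [ 0.014  0.019 -0.022] g 0.123
```

View pics/wrist11.png

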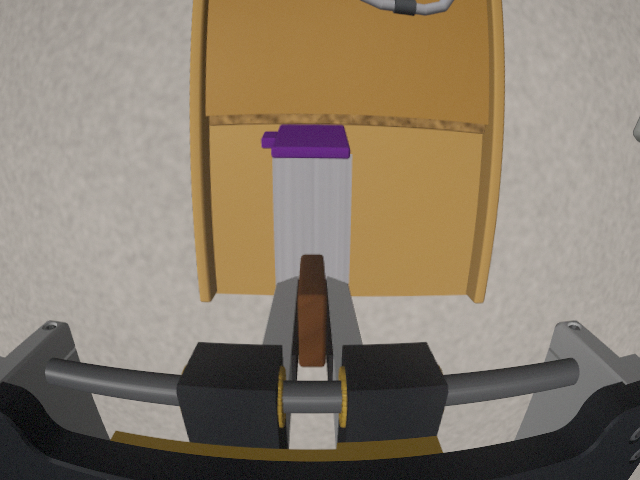

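step_arm:
  motion:
    - [3.5,1.0,0.2,0,-1]
    - [7.0,2.0,0.4,0,-1]
    - [10.5,3.0,0.5,0,-1]
    - [14.0,3.9,0.5,0,-1]
    - [16.5,4.6,0.5,0,-1]

```text
clock: 15.02
eef_pos: [0.5758, -0.0401, 0.0491]
tcp_rot: [-0.005, 0.991, 0.137, 0.008]
force: [0.3, -0.2, -0.8]
grip_width: 0.129
```

```bash
python3 -c "
from m import *
lifter();st()
snap('wrist','wrist12')
"
```

```text
tip [642.17 -21.25  40.81] heel [550.76 -47.09  39.63] yaw 15.79 pitchup 0.71 roll 0.0
F along 0.26 lat -0.24 Fz -0.83  tip fob-frame 31.83 -0.37
t 15.02 pos [575.76 -40.07  49.14] yaw 15.73 q [-0.0053  0.9905  0.1369  0.0081] F [ 0.32 -0.16 -0.83] T [ 0.035  0.063 -0.021] g 0.129
```

View pics/wrist12.png

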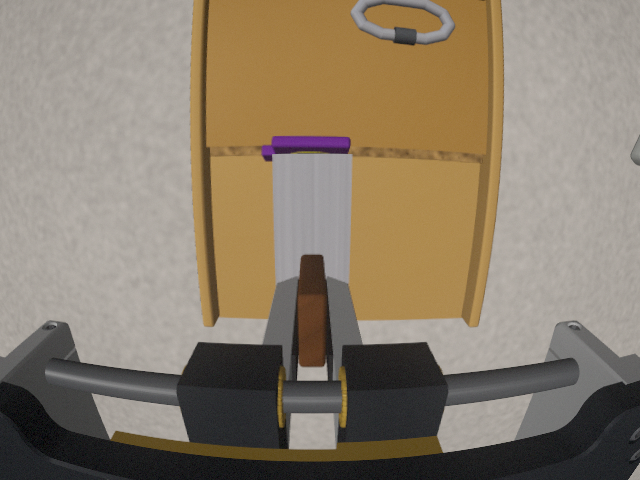

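step_arm:
  motion:
    - [2.0,0.6,0,0,-1]
    - [4.0,1.1,0,0,-1]
    - [6.0,1.7,0,0,-1]
    - [7.5,2.1,0,0,-1]
    - [7.5,2.1,0,0,-1]

```text
clock: 15.48
eef_pos: [0.584, -0.0379, 0.0493]
tcp_rot: [-0.005, 0.991, 0.137, 0.009]
force: [-0.2, 0.5, -0.2]
grip_width: 0.125
```

```bash
python3 -c "
from m import *
lifter();st()
snap('wrist','wrist13')
"
```

```text
tip [650.4  -19.03  40.98] heel [559.   -44.89  39.73] yaw 15.8 pitchup 0.76 roll -0.02
F along -0.02 lat 0.55 Fz -0.21  tip fob-frame 40.35 -0.43
t 15.48 pos [583.99 -37.86  49.26] yaw 15.75 q [-0.0052  0.9905  0.137   0.0086] F [-0.17  0.52 -0.21] T [ 0.014  0.    -0.032] g 0.125
```

View pics/wrist13.png

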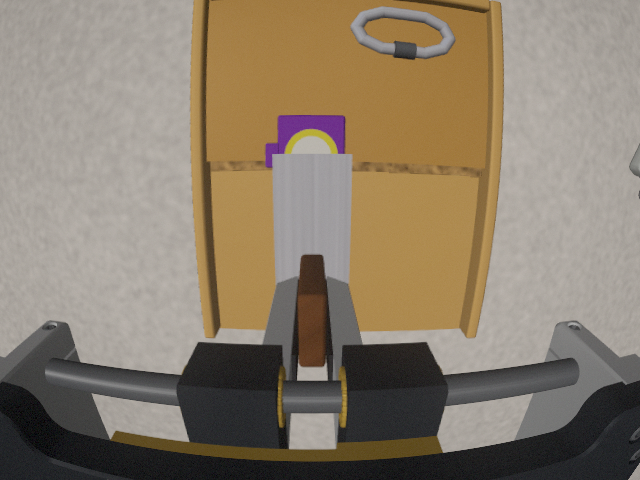

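The fob has toppled over button side up, with its white button at (312,145). I back the blade off and check the overhang.

step_arm:
  motion:
    - [-5,-1.4,1,0,-1]
    - [-15,-4.2,2,0,-1]
    - [-28,-7.8,2,0,-1]
    - [-42,-12,2,0,-1]
    - [-52,-15,2,0,-1]

```text
clock: 15.95
eef_pos: [0.5295, -0.0531, 0.051]
tcp_rot: [-0.005, 0.991, 0.137, 0.008]
force: [0.0, -0.1, -1.7]
grip_width: 0.126
```

step_arm:
  motion:
    - [-1,0,0,0,-1]
    - [-1,0,0,0,-1]
    - [-1,0,0,0,-1]
    - [-1,0,0,0,-1]
    - [-1,0,0,0,-1]

```text
clock: 16.37
eef_pos: [0.5293, -0.0531, 0.0512]
tcp_rot: [-0.005, 0.991, 0.137, 0.008]
force: [0.4, -0.1, -0.0]
grip_width: 0.129
```

```bash
python3 -c "
from m import *
lifter();st()
snap('wrist','wrist14');snap('side','side14');s=load('side14')
cv2.imwrite('pics/s14c.png',cv2.resize(s['image'][220:350,260:470][:,:,::-1],None,fx=3.6,fy=3.6,interpolation=cv2.INTER_CUBIC))
s=load('wrist14')
cv2.imwrite('pics/w14c.png',cv2.resize(s['image'][0:160,200:440][:,:,::-1],None,fx=3.3,fy=3.3,interpolation=cv2.INTER_CUBIC))
"
```

```text
tip [595.65 -34.25  42.83] heel [504.25 -60.12  41.68] yaw 15.8 pitchup 0.7 roll 0.0
F along 0.4 lat -0.19 Fz -0.03  tip fob-frame -16.47 -0.46
t 16.37 pos [529.25 -53.09  51.19] yaw 15.75 q [-0.0053  0.9905  0.137   0.008 ] F [ 0.44 -0.08 -0.03] T [-0.013 -0.007  0.018] g 0.129
```

View pics/w14c.png

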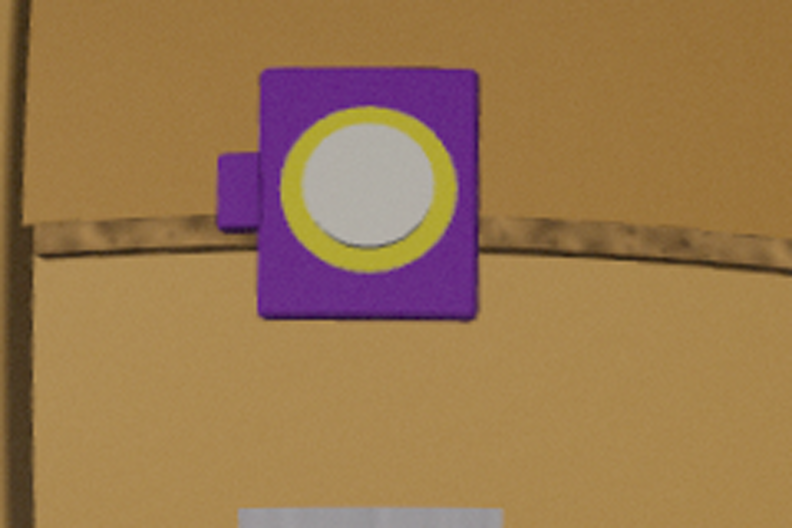

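View pics/s14c.png

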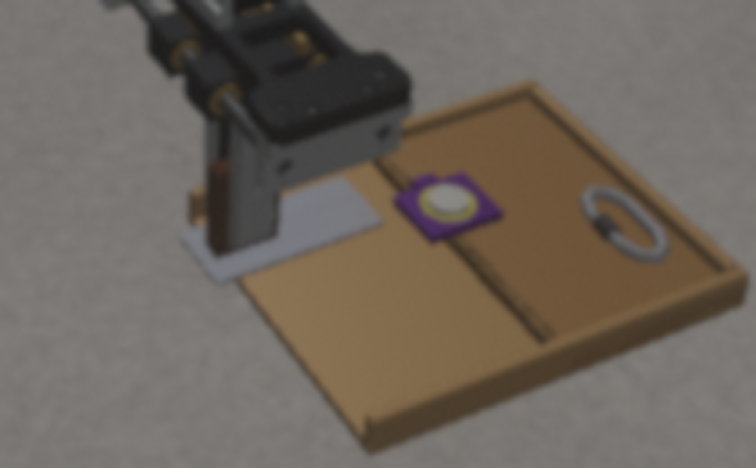

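```bash
python3 -c "
from m import *
s=load('wrist14'); a=np.radians(15.75);e=np.array([np.cos(a),np.sin(a)]);n=np.array([-e[1],e[0]])
g=lambda u,v,z:(lambda p:((p@e).round(1),(p@n).round(1)))(fplane(s,[(u,v)],z)[0,:2])
c=lambda x,y:(200+x/3.3,y/3.3)
print('near',g(*c(370,319),.020),'far',g(*c(370,69),.020),'L',g(*c(259,200),.02),'R',g(*c(478,200),.02))
print('step back edge',g(*c(200,219),.014),g(*c(500,220),.014),'tip',g(*c(370,508),.0445))
f=F(s)
def dep(u,v):
    u,v=int(round(u)),int(round(v))
    dd=np.array([u-s['cx'],v-s['cy']]);rr=np.linalg.norm(dd);th=rr/f
    D=np.r_[dd/rr*np.tan(th),1]*s['range_z'][v,u]; return (np.array(s['R']).T@(D-np.array(s['t']))*1000).round(1)
for p in((270,80),(460,80),(270,300),(460,300),(370,300),(370,80)): print(p,dep(*c(*p)))
"
```

```text
near (np.float64(598.2), np.float64(-195.0)) far (np.float64(643.3), np.float64(-195.0)) L (np.float64(619.5), np.float64(-176.1)) R (np.float64(619.4), np.float64(-213.3))
step back edge (np.float64(617.6), np.float64(-165.2)) (np.float64(617.1), np.float64(-217.6)) tip (np.float64(566.7), np.float64(-195.2))
(270, 80) [666.3   3.1  18.7]
(460, 80) [674.7 -28.1  19.6]
(270, 300) [627.5  -8.1  19.1]
(460, 300) [636.  -38.8  20.2]
(370, 300) [632.  -24.3  18.1]
(370, 80) [670.3 -13.5  19.8]
```

Overhang is about 19 mm, against a limit of 20. The fob is flat and the blade is laterally centred on it. I'll nudge it forward about 11 mm with the blade tip at plate height.

step_arm:
  motion:
    - [5,1.4,-8,0,-1]
    - [10,2.8,-16,0,-1]
    - [16,4.5,-23,0,-1]
    - [20,5.6,-27,0,-1]
    - [20,5.6,-27,0,-1]

```text
clock: 16.88
eef_pos: [0.5489, -0.0468, 0.0223]
tcp_rot: [-0.006, 0.99, 0.137, 0.007]
force: [0.8, 0.5, -0.3]
grip_width: 0.126
```

step_arm:
  motion:
    - [1,0.3,0,0,-1]
    - [1.5,0.4,0,0,-1]
    - [2,0.5,0,0,-1]
    - [2,0.5,0,0,-1]
    - [2,0.5,0,0,-1]

```text
clock: 17.3
eef_pos: [0.5511, -0.0465, 0.0227]
tcp_rot: [-0.006, 0.99, 0.137, 0.007]
force: [-0.2, -0.2, -1.4]
grip_width: 0.124
```

```bash
python3 -c "
from m import *
lifter();st()
snap('wrist','wrist15')
"
```

```text
tip [617.48 -27.61  14.21] heel [526.09 -53.52  13.22] yaw 15.83 pitchup 0.6 roll 0.07
F along -0.24 lat -0.12 Fz -1.39  tip fob-frame 6.34 0.1
t 17.3 pos [551.11 -46.49  22.68] yaw 15.78 q [-0.0057  0.9905  0.1372  0.0071] F [-0.2  -0.18 -1.39] T [ 0.025  0.051 -0.002] g 0.124
```

View pics/wrist15.png

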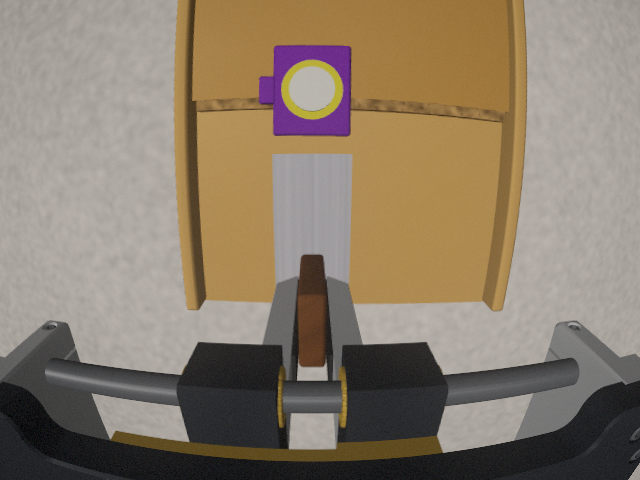

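step_arm:
  motion:
    - [1,0.3,1.5,0,-1]
    - [4,1.1,1.5,0,-1]
    - [7,2.0,1.5,0,-1]
    - [8.5,2.4,1.5,0,-1]
    - [10,2.8,1.5,0,-1]

```text
clock: 17.77
eef_pos: [0.5614, -0.0436, 0.0242]
tcp_rot: [-0.006, 0.99, 0.137, 0.007]
force: [0.2, 0.5, -0.8]
grip_width: 0.122
```

step_arm:
  motion:
    - [1,0.3,0,0,-1]
    - [2,0.6,0,0,-1]
    - [3,0.9,0,0,-1]
    - [4,1.1,0,0,-1]
    - [4.5,1.3,0,0,-1]

```text
clock: 18.18
eef_pos: [0.5659, -0.0423, 0.0242]
tcp_rot: [-0.006, 0.99, 0.137, 0.007]
force: [-0.9, 0.3, -1.4]
grip_width: 0.127
```

```bash
python3 -c "
from m import *
lifter();st()
snap('wrist','wrist16')
"
```

```text
tip [632.31 -23.42  15.7 ] heel [540.92 -49.35  14.72] yaw 15.84 pitchup 0.59 roll 0.06
F along -0.8 lat 0.55 Fz -1.37  tip fob-frame 21.75 0.18
t 18.18 pos [565.94 -42.31  24.18] yaw 15.79 q [-0.0057  0.9905  0.1373  0.0071] F [-0.92  0.32 -1.37] T [-0.115  0.057  0.036] g 0.127
```

View pics/wrist16.png

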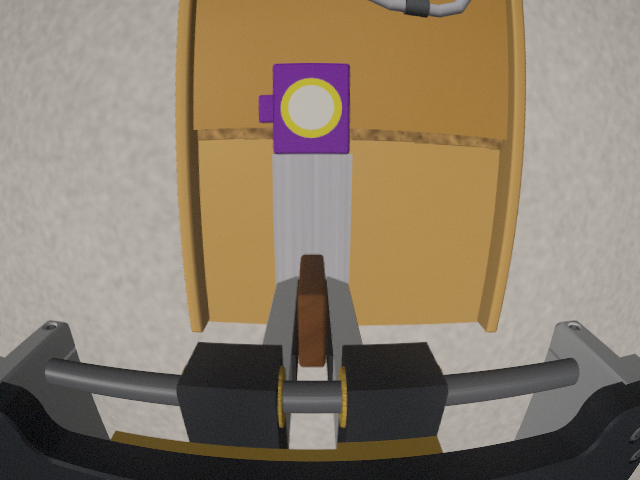

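step_arm:
  motion:
    - [1,0.3,0,0,-1]
    - [2.4,0.7,0,0,-1]
    - [3.8,1.1,0,0,-1]
    - [5,1.4,0,0,-1]
    - [5.8,1.6,0,0,-1]

```text
clock: 18.65
eef_pos: [0.5721, -0.0407, 0.0243]
tcp_rot: [-0.006, 0.99, 0.137, 0.007]
force: [0.1, -1.1, -0.8]
grip_width: 0.126
```

```bash
python3 -c "
from m import *
lifter();st()
"
```

```text
tip [638.47 -21.77  15.82] heel [547.08 -47.7   14.8 ] yaw 15.84 pitchup 0.61 roll 0.06
F along -0.17 lat -1.07 Fz -0.77  tip fob-frame 28.12 0.12
t 18.65 pos [572.1  -40.66  24.27] yaw 15.79 q [-0.0056  0.9905  0.1373  0.0073] F [ 0.13 -1.08 -0.77] T [-0.014  0.075  0.012] g 0.126
```

step_arm:
  motion:
    - [-3,-0.8,0,0,-1]
    - [-9,-2.5,0.5,0,-1]
    - [-20,-5.6,2,0,-1]
    - [-34,-9.5,15,0,-1]
    - [-48,-13.5,32,0,-1]

```text
clock: 19.07
eef_pos: [0.5213, -0.0538, 0.0548]
tcp_rot: [-0.007, 0.99, 0.137, 0.005]
force: [0.1, 0.1, 0.2]
grip_width: 0.129
```

```bash
python3 -c "
from m import *
lifter();st()
snap('wrist','wrist17')
"
```

```text
tip [587.59 -34.88  46.11] heel [496.21 -60.84  45.48] yaw 15.86 pitchup 0.38 roll 0.19
F along 0.1 lat 0.03 Fz 0.22  tip fob-frame -24.41 1.08
t 19.07 pos [521.26 -53.8   54.84] yaw 15.8 q [-0.0065  0.9905  0.1375  0.0051] F [0.09 0.06 0.22] T [-0.019 -0.008 -0.029] g 0.129
```

View pics/wrist17.png

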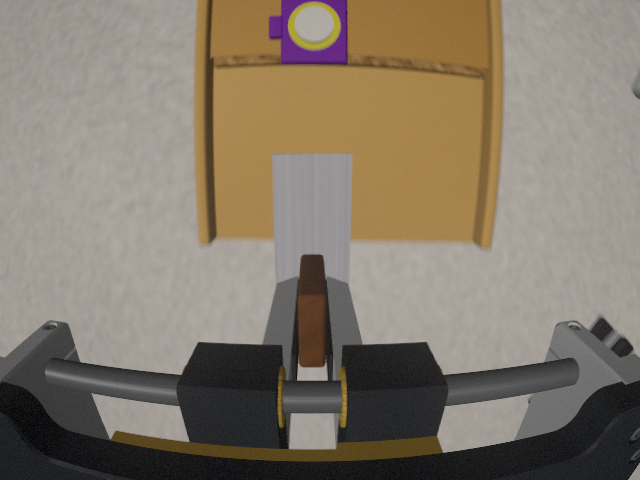

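The fob is now button up, its near edge close to the strip front at row 63. Next the lifter goes back to the mat.

step_arm:
  motion:
    - [0,20,15,0,-1]
    - [0,55,25,-0.06,-1]
    - [0,95,30,-0.12,-1]
    - [0,135,30,-0.18,-1]
    - [0,175,30,-0.24,-1]

```text
clock: 19.53
eef_pos: [0.522, 0.1215, 0.0893]
tcp_rot: [-0.005, 1.0, 0.016, 0.008]
force: [0.6, -1.2, -1.2]
grip_width: 0.128
```

step_arm:
  motion:
    - [0,35,0,-0.06,-1]
    - [0,72,0,-0.12,-1]
    - [0,110,-5,-0.175,-1]
    - [0,145,-10,-0.175,-1]
    - [0,178,-20,-0.175,-1]

```text
clock: 19.95
eef_pos: [0.5225, 0.3021, 0.0701]
tcp_rot: [-0.005, 0.997, -0.072, 0.01]
force: [0.9, -0.4, 0.1]
grip_width: 0.125
```

```bash
python3 -c "
from m import *
lifter();st()
"
```

```text
tip [590.89 292.34  61.86] heel [496.86 305.81  60.51] yaw -8.15 pitchup 0.82 roll 0.14
F along 0.82 lat -0.6 Fz 0.08  tip fob-frame 66.22 315.52
t 19.95 pos [522.54 302.06  70.07] yaw -8.2 q [-0.0046  0.9974 -0.0715  0.0101] F [ 0.95 -0.36  0.08] T [ 0.038 -0.008  0.017] g 0.125
```

step_arm:
  motion:
    - [-2,5,-15,0,-1]
    - [-3,8,-32,0,-1]
    - [-3,8,-46,0,-1]
    - [-3,8,-52,0,-1]
    - [-3,8,-52,0,-1]

```text
clock: 20.37
eef_pos: [0.5177, 0.3093, 0.0158]
tcp_rot: [-0.004, 0.997, -0.071, 0.008]
force: [-1.2, -0.5, -0.7]
grip_width: 0.125
```

```bash
python3 -c "
from m import *
lifter();st()
"
```

```text
tip [585.97 299.58   7.37] heel [491.93 313.03   6.37] yaw -8.14 pitchup 0.6 roll 0.01
F along -1.29 lat -0.12 Fz -0.75  tip fob-frame 63.41 323.81
t 20.37 pos [517.65 309.31  15.83] yaw -8.2 q [-0.0036  0.9974 -0.0715  0.0082] F [-1.21 -0.46 -0.75] T [ 0.017  0.014 -0.017] g 0.125
```

step_arm:
  motion:
    - [1,0.5,-1,0,-1]
    - [1,0.5,-2,0,-1]
    - [1,0.5,-2.6,0,-1]
    - [1,0.5,-2.8,0,-1]
    - [1,0.5,-2.8,0,-1]

```text
clock: 20.78
eef_pos: [0.5193, 0.3098, 0.0137]
tcp_rot: [-0.004, 0.997, -0.072, 0.009]
force: [0.4, -0.2, -1.7]
grip_width: 0.126
```

```bash
python3 -c "
from m import *
lifter();st()
"
```

```text
tip [587.59 300.09   5.36] heel [493.56 313.59   4.25] yaw -8.17 pitchup 0.67 roll 0.05
F along 0.33 lat -0.28 Fz -1.67  tip fob-frame 65.11 323.87
t 20.78 pos [519.26 309.84  13.74] yaw -8.22 q [-0.0039  0.9974 -0.0717  0.0087] F [ 0.39 -0.18 -1.67] T [ 0.024  0.034 -0.035] g 0.126
```

step_arm:
  motion:
    - [0,0,-0.3,0,-1]
    - [0,0,-0.6,0,-1]
    - [0,0,-0.6,0,-1]
    - [0,0,-0.6,0,-1]
    - [0,0,-0.6,0,-1]

```text
clock: 21.2
eef_pos: [0.5192, 0.3098, 0.0132]
tcp_rot: [-0.004, 0.997, -0.072, 0.009]
force: [-0.2, 0.9, -1.1]
grip_width: 0.127
```

```bash
python3 -c "
from m import *
lifter();st()
"
```

```text
tip [587.56 300.09   4.77] heel [493.53 313.59   3.66] yaw -8.17 pitchup 0.67 roll 0.05
F along 0.09 lat 0.92 Fz -1.14  tip fob-frame 65.08 323.88
t 21.2 pos [519.24 309.84  13.16] yaw -8.22 q [-0.0039  0.9974 -0.0717  0.0087] F [-0.16  0.91 -1.14] T [0.096 0.028 0.015] g 0.127
```

step_arm:
  motion:
    - [0,0,-0.3,0,-1]
    - [0,0,-0.7,0,-1]
    - [0,0,-0.8,0,-1]
    - [0,0,-0.8,0,-1]
    - [0,0,-0.8,0,-1]

```text
clock: 21.62
eef_pos: [0.5192, 0.3099, 0.0124]
tcp_rot: [-0.004, 0.997, -0.072, 0.009]
force: [-0.4, 0.1, 0.7]
grip_width: 0.128
```

```bash
python3 -c "
from m import *
lifter();st()
"
```

```text
tip [587.56 300.13   3.99] heel [493.52 313.62   2.89] yaw -8.16 pitchup 0.67 roll 0.05
F along -0.37 lat 0.18 Fz 0.69  tip fob-frame 65.09 323.92
t 21.62 pos [519.23 309.88  12.38] yaw -8.22 q [-0.0039  0.9974 -0.0717  0.0087] F [-0.41  0.08  0.69] T [0.04  0.066 0.026] g 0.128
```

Heel contact is just made. I press slightly so the blade levels, then open.

step_arm:
  motion:
    - [0,0,-0.3,0,-1]
    - [0,0,-0.3,0,-0.7]
    - [0,0,-0.3,0,-0.6]
    - [0,0,-0.3,0,-0.5]
    - [0,0,-0.2,0,-0.4]

```text
clock: 22.03
eef_pos: [0.5193, 0.3099, 0.0122]
tcp_rot: [-0.004, 0.997, -0.072, 0.009]
force: [1.0, -0.1, 0.2]
grip_width: 0.282
```

step_arm:
  motion:
    - [0,0,0,0,0]
    - [0,0,0,0,0.5]
    - [0,0,0,0,1]
    - [0,0,0,0,1]
    - [0,0,0,0,1]

```text
clock: 22.45
eef_pos: [0.5193, 0.3099, 0.0122]
tcp_rot: [-0.004, 0.997, -0.072, 0.009]
force: [-0.1, -0.2, -0.2]
grip_width: 0.62
```

step_arm:
  motion:
    - [0,0,0,0,1]
    - [0,0,0,0,1]
    - [0,0,0,0,1]
    - [0,0,0,0,1]
    - [0,0,0,0,1]

```text
clock: 22.87
eef_pos: [0.5193, 0.3099, 0.0122]
tcp_rot: [-0.004, 0.997, -0.072, 0.009]
force: [-1.0, -0.5, -0.3]
grip_width: 0.97
```

step_arm:
  motion:
    - [0,0,5,0,1]
    - [0,0,20,0,1]
    - [0,0,50,0,1]
    - [0,0,90,0,1]
    - [0,0,130,0,1]

```text
clock: 23.28
eef_pos: [0.5181, 0.3094, 0.1426]
tcp_rot: [-0.003, 0.997, -0.072, 0.007]
force: [0.6, 0.1, 0.4]
grip_width: 1.002
```

```bash
python3 -c "
from m import *
st()
snap('wrist','wrist18');snap('top','top18');snap('side','side18');s=load('side18')
cv2.imwrite('pics/s18c.png',cv2.resize(s['image'][140:350,220:470][:,:,::-1],None,fx=2.8,fy=2.8,interpolation=cv2.INTER_CUBIC))
"
```

```text
t 23.28 pos [518.09 309.35 142.65] yaw -8.22 q [-0.0033  0.9974 -0.0717  0.0074] F [0.58 0.07 0.36] T [ 0.069 -0.021 -0.023] g 1.002
```

View pics/wrist18.png

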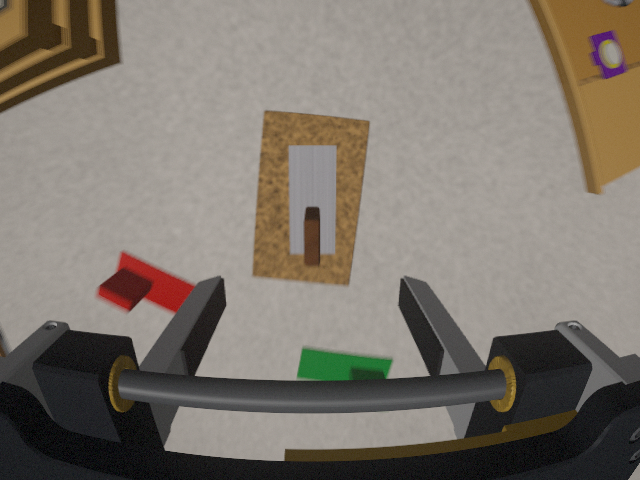

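View pics/s18c.png

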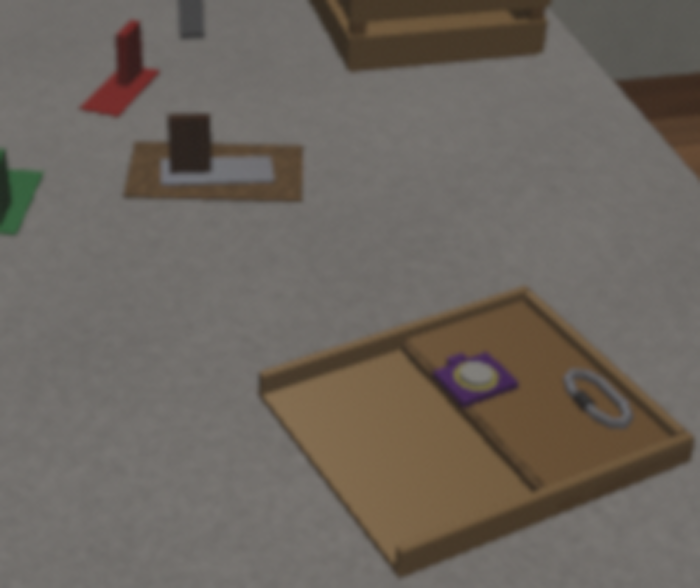

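View pics/top18.png

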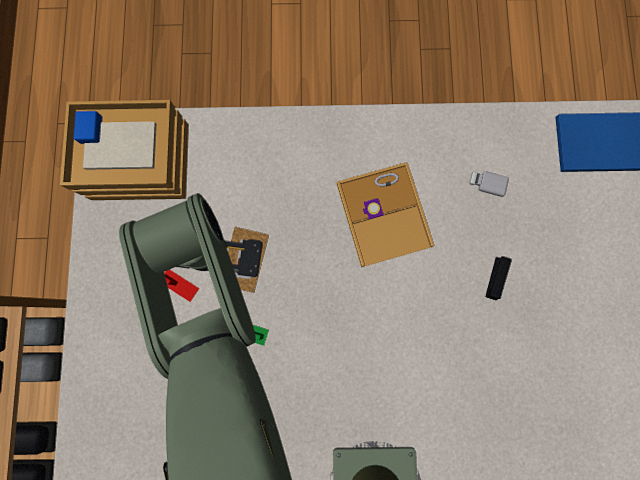

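The lifter lies flat on its mat at (312,200) in the wrist view. The fob lies button up on the raised floor at (374,208) in the top view. The stapler, pill case and carabiner are at the same pixels as at the start.

```bash
python3 -c "
from m import *
s=load('top18'); hsv,m=masks(s,355,395,192,225); H,S,V=[hsv[:,:,i] for i in range(3)]
f=((H>125)&(H<150)&(S>100)&(m>0)).astype(np.uint8); print(rect(s,f,.02))
a=load('top0')['image'].astype(int);b=s['image'].astype(int)
for n,(x0,x1,y0,y1) in dict(stap=(480,515,250,305),pill=(465,512,165,200),car=(370,402,168,190)).items(): print(n,np.abs(a-b)[y0:y1,x0:x1].max())
print(r.finish_job())"
```

```text
((658.7, -9.9), (45.4, 44.3), 16.28)
stap 23
pill 23
car 23
the job is handed in; nothing more can be done
None
```

The job is handed in at about 23 s of the 72 s allowed. `finish_job` gives no verdict, so the results below rest on my own checks.

- **Press:** The fob was pressed home against the cork strip. The wrist force along the push read about 5.3 N for roughly 1.2 s, longer than the half second asked. That reading includes some blade-on-floor friction, so I estimate the force on the fob itself at 4 to 5 N.
- **Light touch:** The highest force readings between moves were about 5.4 N along the push and 4 N of upward push from the tray, well under the 10 N and 15 N limits. Forces during a move were not sampled.
- **Fob:** It was tipped over the step and landed button side up, but overhanging about 19 mm against the 20 mm limit. I nudged it 11 to 12 mm further on with the blade tip. In the last pictures it lies flat on the raised floor, overhanging about 7 to 8 mm, and the fingers never touched it.
- **Lifter:** It is flat on its mat, within about 1 mm of where it started, and the gripper is open and clear above it.
- **Bystanders:** The image patches around the stapler, pill case and carabiner match the first picture to within noise (at most 23 grey levels), so none of them moved.

The image and arm readings of the blade tip differed by about 3 mm along its length. I worked from their relative positions and contact by feel, so this did no harm.

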